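Refill the feed magazine with sleeves from the picking bin

ROBOT

A 6-joint arm with a two-finger parallel gripper is mounted at the origin on the work surface. World frame = base frame: x ahead of the robot, y to its left, z up, the work surface at z = 0. Lengths are in mm, angles in rad, forces in N, time in s.
With the tool pointing down it reaches from about 350 to 775 mm from the base axis. Payload 7.3 kg.
Tool frame: the origin (TCP) lies between the finger pads; the fingertips stand 25 mm ahead of it and the grasp point (between the pads) lies 6 mm ahead of it (env.nose_length is the distance from the TCP to the fingertips, in mm); z points along the fingers, y is the line along which they close (so a half turn about z gives the same grasp; the last joint's range is limited). The gripper opens to 92 mm and grips with 3 to 60 N. Pads are 19 mm wide; open, the fingers measure 130 mm over their backs; the gripper's body (75 mm by 190 mm) begins 47 mm behind the grasp point.
Start: joints at [-1.433, 0.342, 1.524, -0, 1.275, -0.146], TCP at [147.025, -504.01, 251.741] pointing down, gripper open.
Joint ranges: [-2.53, 2.53], [-0.77, 2.02], [0.04, 2.7], [-1, 4.14], [0.28, 2.66], [-3.11, 3.11]. Speed limits (rad/s): [2.57, 2.57, 3.14, 3.14, 3.14, 3.14].

INTERFACE

Orientations are given as a unit quaternion [x, y, z, w].
In Python, from workcell import sensors, read_camera, get_calibration, sign_off, recognise, trace, place_of, env gives the robot as it stands.
- The arm moves only by the shell command python3 -m creep 'ROWS' [OPENING] [FORCE]. ROWS is JSON, a list of rows, each an object of numbers: "dx", "dy", "dz": the shift along the world's x, y, z in m; "rx", "ry", "rz": the turn, a rotation vector about the world's x, y, z in degrees. In form: [{"dx": .., "dy": .., "dz": .., "rx": .., "ry": .., "rz": ..}, ...]. A call has 1 to 8 rows; each row shifts and turns the commanded pose from where the row before left it; what a row does not reach is not made up. A row lasts 1/12 s, in which the tool goes at most 41.7 mm and 7.16 degrees, less where a joint would pass 70% of its speed; a pose out of reach is approached as far as the arm can. A call is refused whole if a number of a shift passes 0.0417 or a number of a turn 7.16, either way. A call with a gripper value outside its range is refused whole. OPENING is the opening, from -1 (shut) to 1 (fully open), set as the call begins (- or left out, the last holds). The fingers move at their own pace and stop on an object; FORCE is the grip in N (left out, the last holds). Time passes only in rows, so rows that do not move let the fingers close. It gives the time, the measured TCP pose, the force, the opening and the grip force at its end, in the units of the state.
- sensors.observe(): the state, without advancing time (a new reading comes with each control period).
- read_camera(name): name is "scene" or "top" or "wrist"; returns (picture, depth): 480x640x3 uint8, red, green, blue; 480x640 float32, mm along the optical axis (not along the pixel's ray), 0 where there is no reading.
- get_calibration(name): a dict with "fx", "fy", "cx", "cy" (pixels), "k1" (the pictures are not rectified: a ray, as slopes to the right and down, at radius r is drawn at 1 + k1 r^2 times it, then the intrinsics apply), "rvec" (rotation vector, rad) and "tvec" (3), from world to camera coordinates, as OpenCV has them; the wrist camera has in their place "hand_eye" (4x4, takes a point from camera to tool coordinates, whose origin is the TCP and whose axes are the flange's). Camera axes: x right, y down, z forward; pixel columns grow to the right and rows downward; lengths in mm; the calibration is good to about 2 mm. A picture is of the moment at which its call begins: read the wrist's pose just before it. get_calibration takes no time and is no camera call.
- sign_off(): hands the job in; it is judged then, once.
Trained networks look in the newest picture that a camera, given by its name, has taken for a name from the list of things; names that differ only in an ending like _2 or _b are one class to them, and where a whole thing is asked for, a point or a joint stands for the part that bears it (a point fixed in the world has none). Each returns a list of dicts, best first, with "score" (0 to 1); they miss things now and then, are a little off and sometimes report something else, mostly with a low value. They report only what shows in the picture. A call takes as long as a camera call. They do not tell look-alikes from the thing itself.
- recognise(camera, thing): "rect" ([left, top, width, height] in pixels, round what is visible of it).
- trace(camera, thing): "region" (480x640 bool, what is visible of it) and "rect" ([left, top, width, height] in pixels, round what is visible of it).
- place_of(camera, thing): "at" ([row, column] in pixels: a listed point, or the origin of a listed thing).
The state is a dict: "time_s": time; "qpos": joint angles; "qvel": joint speeds; "tau": joint torques, N m; "tool_pos": TCP position; "eef_rot": TCP orientation; "force": force on the tool from outside, world axes, zero at the start; "ft_torque": the same for the moment, N m; "gripper_width": finger opening in mm; "grip_force": force on a finger pad.
Only numpy, scipy, OpenCV 4.12 (cv2) and the standard library are available. Lean on these libraries where they do the work, as an engineer would, in place of code of your own. Each camera call takes 0.05 s, during which the arm holds its last target. There are 200 camera calls.

TASK

Refill the training station's feed magazine: tip the orange sleeves out of the blue picking bin into the pocket of the black foam tray, and stand the empty bin upright again on its grey mat. Then load every sleeve end to end into the sloping clear tube through its upper mouth, so that each slides all the way down to the end stop or onto the sleeve before it. Leave the other things on the table where they are.

Things in the scene. Friction and masses are not known exactly. Their poses are not given: they have to be found in the camera images.
- sleeve1: orange plastic sleeve (bushing) with two yellow bands and a dark bore, 60 mm long, 32 mm in diameter, 45 g; origin at its centre, its long axis is its y axis. It starts lying in the bin. Some sleeves are absent in some runs.
- sleeve2: orange plastic sleeve (bushing) with two yellow bands and a dark bore, 60 mm long, 32 mm in diameter, 45 g; origin at its centre, its long axis is its y axis. It starts lying in the bin. Some sleeves are absent in some runs.
- sleeve3: orange plastic sleeve (bushing) with two yellow bands and a dark bore, 60 mm long, 32 mm in diameter, 45 g; origin at its centre, its long axis is its y axis. It starts lying in the bin. Some sleeves are absent in some runs.
- sleeve4: orange plastic sleeve (bushing) with two yellow bands and a dark bore, 60 mm long, 32 mm in diameter, 45 g; origin at its centre, its long axis is its y axis. It starts lying in the bin. Some sleeves are absent in some runs.
- sleeve5: orange plastic sleeve (bushing) with two yellow bands and a dark bore, 60 mm long, 32 mm in diameter, 45 g; origin at its centre, its long axis is its y axis. It starts lying in the bin. Some sleeves are absent in some runs.
- bin: blue open-front picking bin, 196 mm long (x), 69 mm wide outside (y), side walls 59 mm high with their rims, 160 g; origin at the centre of its underside, z up, open front at -x. Smooth floor 3 mm thick; the sleeves lie crosswise (along y) on it in one row. It can be held across its two side walls near the middle of its length
- bin_lip (a point): middle of the bin's front lip (bin frame: x = -98 mm, z = 19 mm). From x = -75 mm the floor rises to it as a ramp of 35 degrees, between side walls only 30 mm high. Sleeves roll out over it once the bin is tipped front down by clearly more than 35 degrees (60 is ample)
- mat: flat grey mat fixed to the table on which the bin starts and must end, 240 (x) x 130 (y) x 3 mm; origin at the centre of its underside
- tray: black foam tray fixed to the table; origin at table height under the centre of its open pocket. Pocket 200 (x) x 220 (y) mm inside, soft floor 8 mm above the table (sleeves roll little on it), walls 12 mm thick, reaching 30 mm above the table; at +x a 62 mm wide strip of the same height carries small fixed modules, up to 42 mm high
- tube: clear straight tube of the feed magazine, bore 39 mm, 47 mm outside (51 mm at its blue collars), fixed on an aluminium base; origin on its axis at the face of the end stop at its low end, 58 mm above the table; z runs up its axis to the mouth, 35 degrees above the horizontal, towards the robot's side; y is horizontal, x points to its underside. Smooth: a sleeve let go in it slides down
- mouth (a point): centre of the tube's upper mouth, on its axis, 310 mm from the end stop (five sleeves fill 300 mm); same axes as tube. Beyond it a tongue, 16 mm wide and 4 mm thick, continues the underside of the bore 45 mm further (its upper face 19.5 mm from the axis): a half-inserted sleeve rests on it. The base plate under the tube is 300 x 110 mm
- screwdriver: screwdriver lying beyond the tray, red handle; a bystander, to be left alone; origin under its centre
- cell_rack: black rack with four yellow cells, 50 x 85 x 24 mm; a bystander, to be left alone; origin under its centre
- lamp_module: white lamp module, 60 mm square, 48 mm high; a bystander, to be left alone; origin under its centre
- motor_module: green motor module, 70 x 50 x 46 mm; a bystander, to be left alone; origin under its centre
- multimeter: yellow multimeter, 140 x 72 x 38 mm; a bystander, to be left alone; origin under its centre
- pen_cup: black cup, 72 mm across and 90 mm high; a bystander, to be left alone; origin under its centre
Not all that is in view belongs to the job. What is shaped like the sleeve4 but red or turquoise is not meant. There is more than one size of the bin; the job needs the larger.

How it is judged:
By the outcome, as a careful person would: the job done as asked, in the order asked, and still so for the second after the job is handed in, with the robot touching nothing.
Of sleeve1, sleeve2, sleeve3, sleeve4, sleeve5 only 3 to 5 are there at a start; the rules pass over those that are not, and their reading is None.
At some moment in a run one of sleeve1, sleeve2, sleeve3, sleeve4, sleeve5 may be knocked a few centimetres aside while the robot is not near it.
It also fails if it takes over 210 s, if anything falls off the work surface, if the arm or the gripper's body presses on something with over 40 N, if the wrist force passes 120 N, or if a joint passes its speed limit or range.

## Working session

There is one attempt and no reset: what is moved stays moved. The work goes in short steps, Python scripts to look and compute and a shell command to move; the robot and the scene stay as the last step left them, time stands still between calls to the robot, and variables do not carry over. Pictures are saved under pics/ and viewed, at most 14 in all, crops included, and the job is handed in when it is done.

```bash
ls; mkdir -p pics
cat > h.py <<'E'
import numpy as np, cv2
from scipy.spatial.transform import Rotation as R
from workcell import sensors, read_camera, get_calibration, sign_off, recognise, trace, place_of, env
def cam2world(name, s=None):
    c=get_calibration(name)
    if name=="wrist":
        s=s or sensors.observe()
        T=np.eye(4);T[:3,:3]=R.from_quat(s["eef_rot"]).as_matrix();T[:3,3]=s["tool_pos"]
        return c,T@np.array(c["hand_eye"])
    T=np.eye(4);T[:3,:3]=R.from_rotvec(np.ravel(c["rvec"])).as_matrix();T[:3,3]=np.ravel(c["tvec"])
    return c,np.linalg.inv(T)
def cloud(name,depth,s=None):
    c,T=cam2world(name,s)
    v,u=np.mgrid[0:480,0:640]
    K=np.array([[c["fx"],0,c["cx"]],[0,c["fy"],c["cy"]],[0,0,1.]])
    p=cv2.undistortPoints(np.stack([u.ravel(),v.ravel()],1).astype(np.float64)[:,None],K,np.array([c["k1"],0,0,0.])).reshape(480,640,2)
    P=np.dstack([p*depth[...,None],depth])
    W=P@T[:3,:3].T+T[:3,3]
    W[depth<=0]=np.nan
    return W
def save(n,img): cv2.imwrite("pics/"+n+".png",cv2.cvtColor(img,cv2.COLOR_RGB2BGR))
E
python3 - <<'E'
from h import *
for n in("scene","top"):
    im,d=read_camera(n);save(n+"0",im);np.savez("/tmp/%s0.npz"%n,im=im,W=cloud(n,d))
    for t in("bin","bin_lip","mouth","tube","tray","mat","sleeve1"):
        r=place_of(n,t); W=cloud(n,d)
        for x in r[:6]: 
            a=np.int32(np.round(x["at"])); a=np.clip(a,0,[479,639]);print(n,t,round(x["score"],2),a,W[a[0],a[1]].round(0))
print(sensors.observe())
E
```

```text
pics
scene bin 0.95 [306 232] [ 577. -301.    6.]
scene bin 0.83 [368 276] [ 804. -278.    6.]
scene bin_lip 0.98 [280 214] [ 478. -313.   19.]
scene bin_lip 0.61 [346 128] [ 573. -587.   35.]
scene mouth 0.78 [151 377] [220. 442.  -0.]
scene tube 0.83 [239 431] [711. 281.  85.]
scene tray 0.92 [251 320] [531.  11.   5.]
scene mat 0.73 [307 232] [ 580. -302.    5.]
scene mat 0.46 [300 229] [ 569. -303.   28.]
scene sleeve1 0.73 [299 230] [ 567. -299.   28.]
scene sleeve1 0.73 [287 223] [ 523. -301.   31.]
scene sleeve1 0.73 [302 161] [ 486. -470.   36.]
scene sleeve1 0.7 [254 200] [ 375. -314.   29.]
scene sleeve1 0.51 [319 248] [ 657. -284.   39.]
top bin 0.89 [245 404] [ 579. -284.   10.]
top bin 0.83 [171 401] [ 822. -279.   -2.]
top bin 0.54 [280 155] [465. 509.  11.]
top bin_lip 0.77 [169 423] [ 828. -351.    1.]
top bin_lip 0.71 [277 416] [ 477. -322.    6.]
top bin_lip 0.25 [221 403] [ 651. -277.   48.]
top mouth 0.59 [283 221] [451. 259. 212.]
top tube 0.6 [202 220] [701. 287. 103.]
top tray 0.67 [261 312] [527.   8.  18.]
top tray 0.4 [248 406] [ 568. -289.   23.]
top mat 0.
[... 330 characters left out ...]
os': array([-1.43300081e+00,  3.41983139e-01,  1.52409600e+00, -1.42079474e-06,
        1.27544053e+00, -1.46030492e-01]), 'qvel': array([ 8.32791399e-05,  3.38689190e-04, -4.22873285e-04,  8.74125471e-04,
       -1.08729820e-03,  5.93109193e-04]), 'tau': array([ 6.35540346e-04, -4.31087887e+01, -2.44465917e+01,  7.14875897e-02,
        4.84715891e-02, -3.87804221e-05]), 'tool_pos': array([ 147.02254187, -503.99981361,  251.75066206]), 'eef_rot': array([ 9.89947208e-01,  1.41437349e-01, -8.29886702e-07,  3.64873785e-05]), 'force': array([ 0.53100361, -0.66281537,  0.04900434]), 'ft_torque': array([ 0.00254976,  0.00141653, -0.01007758]), 'grip_force': 0.0, 'gripper_width': 91.33534204408933}
```

View pics/scene0.png

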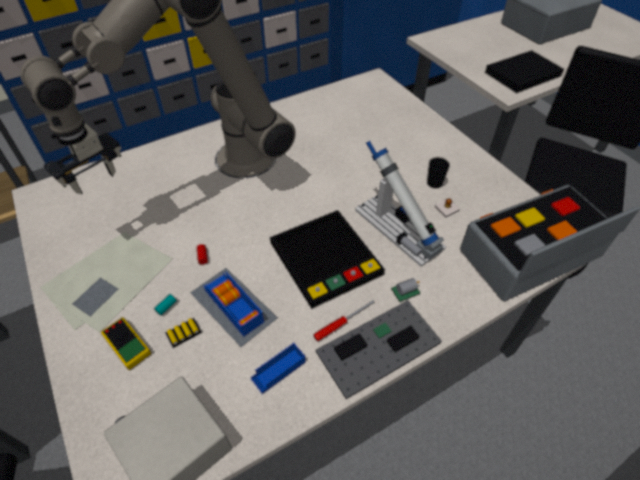

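View pics/top0.png

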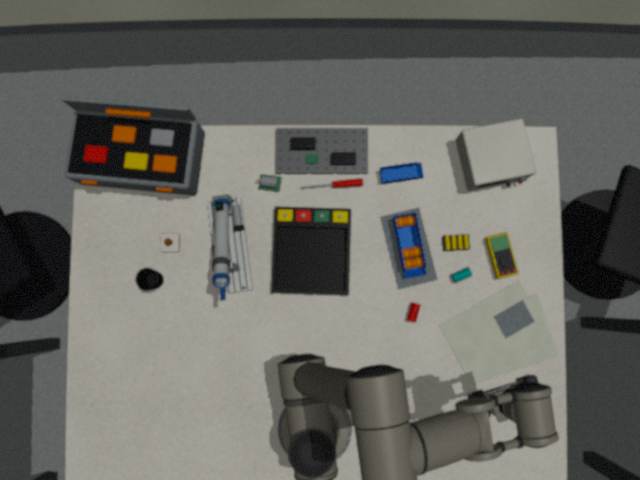

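Candidates. Bin: scene (232,306) on the grey mat, or the smaller blue bin at (276,368); I take the one on the mat. Sleeves: orange ones inside that bin at (228,290) and (250,318). The red (202,254) and turquoise (166,304) ones are decoys.

Run:
```python
from h import *
crops=[]
for n,(y0,x0) in(("scene",(250,170)),("top",(195,365))):
    z=np.load("/tmp/%s0.npz"%n);im,W=z["im"],z["W"]
    hsv=cv2.cvtColor(im,cv2.COLOR_RGB2HSV)
    b=(hsv[...,0]>100)&(hsv[...,0]<125)&(hsv[...,1]>130)
    def sel(m,x,y,zr): return m&(W[...,0]>x[0])&(W[...,0]<x[1])&(W[...,1]>y[0])&(W[...,1]<y[1])&(W[...,2]>zr[0])&(W[...,2]<zr[1])
    o=(hsv[...,0]<20)&(hsv[...,1]>120)
    box=((440,720),(-400,-200))
    m=sel(b|o,*box,(0,90));r=cv2.minAreaRect(W[m][:,:2].astype(np.float32));print(n,"bin",m.sum(),r)
    m=sel(b,*box,(45,75));r=cv2.minAreaRect(W[m][:,:2].astype(np.float32));print(n,"rim",m.sum(),r)
    # orange blobs
    k,l,st,c=cv2.connectedComponentsWithStats(sel(o,*box,(0,90)).astype(np.uint8))
    for i in range(1,k): print(" orange",st[i],np.nanmedian(W[l==i],0).round())
    # tube
    m=sel(np.ones_like(b),(400,840),(180,360),(70,280));P=W[m]
    np.save("/tmp/tube_%s.npy"%n,P)
    for xs in range(400,840,40):
        q=P[(P[:,0]>=xs)&(P[:,0]<xs+40)]
        if len(q)>3: print("  x",xs,len(q),np.median(q[:,1]).round(),np.percentile(q[:,1],[5,95]).round(),np.percentile(q[:,2],[10,50,97]).round())
    m=sel(b,(350,840),(180,360),(40,290))
    k,l,st,c=cv2.connectedComponentsWithStats(m.astype(np.uint8))
    for i in range(1,k):
        if st[i,4]>5: print(" blue",st[i],W[l==i].mean(0).round(),W[l==i].min(0).round(),W[l==i].max(0).round())
    m=sel(hsv[...,2]<70,(380,720),(-140,150),(-5,45));r=cv2.minAreaRect(W[m][:,:2].astype(np.float32));print(n,"tray",m.sum(),r)
    crops.append(cv2.resize(im[y0:y0+105,x0:x0+85],None,fx=4.5,fy=4.5,interpolation=cv2.INTER_CUBIC))
    crops.append(cv2.resize((im[135:270,345:450] if n=="scene" else im[185:310,190:260]),(350,472),interpolation=cv2.INTER_CUBIC))
crops=[cv2.resize(c,(395,290)) for c in crops]
save("crop0",np.vstack([np.hstack(crops[:2]),np.hstack(crops[2:])]))
```

```text
scene bin 1598 ((570.46044921875, -290.94464111328125), (211.942626953125, 88.34349060058594), 10.460994720458984)
scene rim 291 ((590.1226196289062, -295.88800048828125), (173.6310577392578, 70.89305877685547), 10.453171730041504)
 orange [213 281  27  24 370] [ 547. -300.   34.]
 orange [240 311  17  13  70] [ 652. -280.   36.]
  x 400 74 252.0 [243. 261.] [224. 234. 246.]
  x 440 129 244.0 [233. 271.] [224. 243. 256.]
  x 480 577 249.0 [238. 279.] [ 86. 166. 240.]
  x 520 280 258.0 [246. 282.] [176. 194. 218.]
  x 560 256 263.0 [252. 288.] [147. 165. 184.]
  x 600 260 268.0 [258. 293.] [119. 137. 155.]
  x 640 243 273.0 [264. 297.] [ 89. 110. 130.]
  x 680 258 283.0 [269. 307.] [ 75.  87. 117.]
  x 720 54 290.0 [271. 313.] [71. 75. 80.]
 blue [368 143  19  16  81] [453. 248. 241.] [409. 232. 220.] [480. 265. 258.]
 blue [400 208   4   5  15] [547. 302.  47.] [537. 296.  42.] [556. 308.  54.]
 blue [423 234  15  11  80] [708. 281.  78.] [695. 266.  56.] [719. 302.  92.]
scene tray 5373 ((563.5809326171875, 10.80181884765625), (244.680419921875, 276.324462890625), 88.42475128173828)
[... 402 characters left out ...]
277.] [212. 235. 257.]
  x 480 306 252.0 [236. 282.] [129. 223. 241.]
  x 520 194 262.0 [246. 284.] [184. 196. 220.]
  x 560 191 269.0 [252. 291.] [153. 168. 186.]
  x 600 180 274.0 [257. 297.] [126. 139. 159.]
  x 640 172 281.0 [263. 303.] [ 99. 113. 129.]
  x 680 178 285.0 [267. 312.] [ 74.  85. 117.]
  x 720 41 288.0 [270. 313.] [72. 76. 82.]
 blue [215 199  14   7  51] [707. 287.  86.] [694. 267.  69.] [715. 309. 112.]
 blue [213 274  15   8  51] [469. 256. 251.] [455. 235. 237.] [475. 275. 258.]
 blue [221 287   4  12  39] [424. 251. 233.] [409. 246. 219.] [439. 256. 250.]
top tray 5593 ((560.0350341796875, 13.681320190429688), (242.1758270263672, 268.95501708984375), 88.22032165527344)
```

View pics/crop0.png

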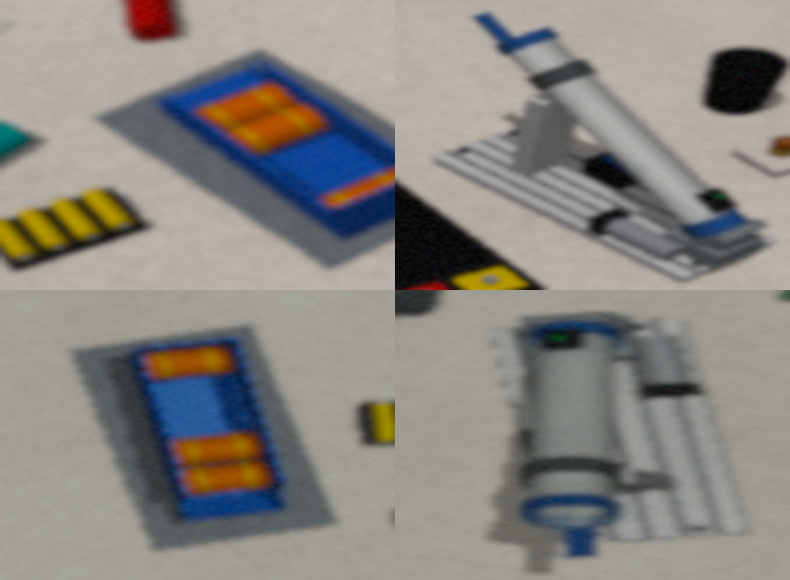

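The crop shows the larger bin on the grey mat with three orange sleeves: two near the front, one at the back. The tube mouth is the blue collar with its tongue facing the robot. I'm moving above the bin.

```bash
python3 -m creep '[{"dx":0.039,"dy":0.0188,"rz":-1},{"dx":0.039,"dy":0.0188,"rz":-1},{"dx":0.039,"dy":0.0188,"rz":-1},{"dx":0.039,"dy":0.0188,"rz":-1},{"dx":0.039,"dy":0.0188,"rz":-1},{"dx":0.039,"dy":0.0188,"rz":-0.9}]' 1; python3 -m creep '[{"dx":0.038,"dy":0.0188},{"dx":0.038,"dy":0.0188},{"dx":0.038,"dy":0.0188},{"dx":0.038,"dy":0.0188},{"dx":0.038,"dy":0.0188},{}]'
python3 - <<'E'
from h import *
s=sensors.observe();im,d=read_camera("wrist");save("w1",im);W=cloud("wrist",d,s)
hsv=cv2.cvtColor(im,cv2.COLOR_RGB2HSV)
b=(hsv[...,0]>100)&(hsv[...,0]<125)&(hsv[...,1]>130)&(W[...,2]>50)&(W[...,2]<75)
print(s["tool_pos"],s["eef_rot"],b.sum())
print(cv2.minAreaRect(W[b][:,:2].astype(np.float32)),np.nanpercentile(W[b][:,2],[5,50,95]))
np.savez("/tmp/w1.npz",im=im,W=W)
E
```

```text
[ 147.02254187 -503.99981361  251.75066206] [ 9.89947208e-01  1.41437349e-01 -8.29886702e-07  3.64873785e-05] 0
((0.0, 0.0), (0.0, 0.0), 0.0) nanvalidation failed for argument at $[0]...
validation failed for argument at $[0]...
  return np.nanmean(a, axis, out=out, keepdims=keepdims)
```

View pics/w1.png

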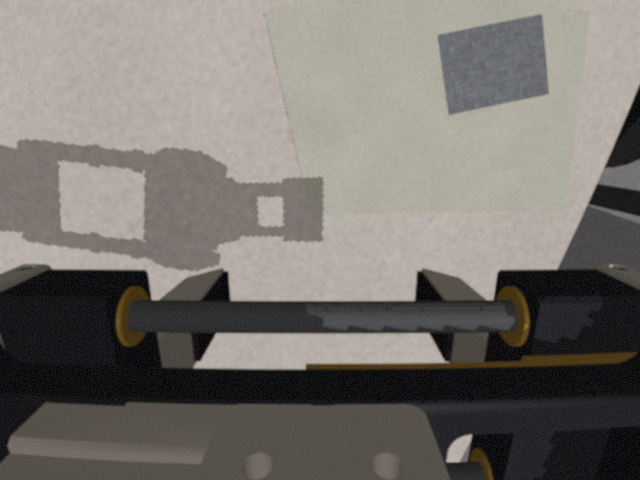

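This view is from the start pose, because the move was refused; it shows only table and paper. The rows probably need all six keys.

```bash
python3 -m creep '[{"dx":0.039,"dy":0.0188,"dz":0,"rx":0,"ry":0,"rz":-1},{"dx":0.039,"dy":0.0188,"dz":0,"rx":0,"ry":0,"rz":-1},{"dx":0.039,"dy":0.0188,"dz":0,"rx":0,"ry":0,"rz":-1},{"dx":0.039,"dy":0.0188,"dz":0,"rx":0,"ry":0,"rz":-1},{"dx":0.039,"dy":0.0188,"dz":0,"rx":0,"ry":0,"rz":-1},{"dx":0.039,"dy":0.0188,"dz":0,"rx":0,"ry":0,"rz":-0.9}]' 1
```

```text
time_s: 1.35
tool_pos: [373.9, -394.3, 251.9]
eef_rot: [0.996, 0.09, 0.0, 0.0]
force: [-0.2, -1.4, -0.0]
gripper_width: 91.7
grip_force: 0.0
```

```bash
python3 -m creep '[{"dx":0.038,"dy":0.0188,"dz":0,"rx":0,"ry":0,"rz":0},{"dx":0.038,"dy":0.0188,"dz":0,"rx":0,"ry":0,"rz":0},{"dx":0.038,"dy":0.0188,"dz":0,"rx":0,"ry":0,"rz":0},{"dx":0.030,"dy":0.0188,"dz":0,"rx":0,"ry":0,"rz":0},{"dx":0,"dy":0.0188,"dz":0,"rx":0,"ry":0,"rz":0},{"dx":0,"dy":0,"dz":0,"rx":0,"ry":0,"rz":0},{"dx":0,"dy":0,"dz":0,"rx":0,"ry":0,"rz":0}]' 1
cat > look.py <<'E'
from h import *
import sys
n=sys.argv[1]
s=sensors.observe();im,d=read_camera("wrist");save(n,im);W=cloud("wrist",d,s)
np.savez("/tmp/%s.npz"%n,im=im,W=W);print(s["tool_pos"].round(1),R.from_quat(s["eef_rot"]).as_matrix().round(3).tolist())
E
python3 look.py w2
python3 - <<'E'
from h import *
z=np.load("/tmp/w2.npz");im,W=z["im"],z["W"]
hsv=cv2.cvtColor(im,cv2.COLOR_RGB2HSV)
B=(hsv[...,0]>100)&(hsv[...,0]<125)&(hsv[...,1]>130)
for lo,hi in((0,90),(52,75)):
    b=B&(W[...,2]>lo)&(W[...,2]<hi)&(W[...,0]<720)&(W[...,1]>-400)
    print(b.sum(),cv2.minAreaRect(W[b][:,:2].astype(np.float32)),np.nanpercentile(W[b][:,2],[5,50,95]))
E
```

```text
time_s: 1.93
tool_pos: [514.5, -301.7, 251.6]
eef_rot: [0.996, 0.091, -0.0, 0.0]
force: [-0.6, 0.5, 0.1]
gripper_width: 91.9
grip_force: 0.0
[ 514.5 -301.7  251.6] [[0.983, 0.182, -0.001], [0.182, -0.983, -0.0], [-0.001, 0.0, -1.0]]
9403 ((557.377197265625, -133.0839385986328), (259.3069152832031, 413.5799255371094), 5.727713584899902) [ 4.73274081  9.31057741 61.80369892]
1612 ((585.7630615234375, -295.67486572265625), (171.4890899658203, 68.81957244873047), 10.335989952087402) [56.50004509 61.23975354 62.71586195]
```

View pics/w2.png

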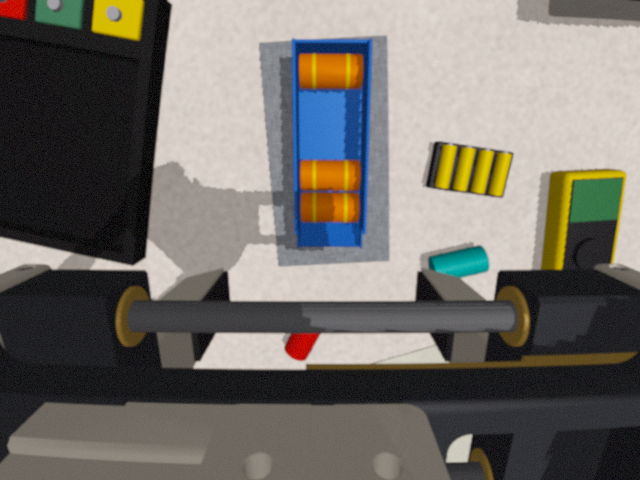

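Wrist view: the bin (295-370, 40-245) stands on the mat with three sleeves in it, at rows 70, 175 and 207. The tray is at upper left. Its rim fit gives a centre of about (574,-298) and a yaw of 10.3°. I descend and grip it.

```bash
python3 -m creep '[{"dx":0.031,"dy":0.002,"dz":-0.02,"rx":0,"ry":0,"rz":0},{"dx":0.03,"dy":0.002,"dz":-0.03,"rx":0,"ry":0,"rz":0},{"dx":0,"dy":0,"dz":-0.04,"rx":0,"ry":0,"rz":0},{"dx":0,"dy":0,"dz":-0.04,"rx":0,"ry":0,"rz":0},{"dx":0,"dy":0,"dz":-0.035,"rx":0,"ry":0,"rz":0},{"dx":0,"dy":0,"dz":-0.02,"rx":0,"ry":0,"rz":0},{"dx":0,"dy":0,"dz":-0.012,"rx":0,"ry":0,"rz":0},{"dx":0,"dy":0,"dz":0,"rx":0,"ry":0,"rz":0}]' 1
python3 -m creep '[{"dx":0,"dy":0,"dz":0,"rx":0,"ry":0,"rz":0},{"dx":0,"dy":0,"dz":0,"rx":0,"ry":0,"rz":0},{"dx":0,"dy":0,"dz":0,"rx":0,"ry":0,"rz":0},{"dx":0,"dy":0,"dz":0,"rx":0,"ry":0,"rz":0},{"dx":0,"dy":0,"dz":0,"rx":0,"ry":0,"rz":0},{"dx":0,"dy":0,"dz":0,"rx":0,"ry":0,"rz":0}]' -1 25
```

```text
time_s: 2.65
tool_pos: [572.8, -299.1, 52.6]
eef_rot: [0.996, 0.089, -0.002, -0.001]
force: [-0.3, -0.1, -0.1]
gripper_width: 91.5
grip_force: 0.0
time_s: 3.15
tool_pos: [575.4, -299.0, 57.1]
eef_rot: [0.996, 0.09, 0.001, 0.001]
force: [-0.6, -1.1, 6.5]
gripper_width: 68.8
grip_force: 25.0
```

```bash
python3 -m creep '[{"dx":0,"dy":0,"dz":0.005,"rx":0,"ry":0,"rz":0},{"dx":0,"dy":0,"dz":0.01,"rx":0,"ry":0,"rz":0},{"dx":0,"dy":0,"dz":0.02,"rx":0,"ry":0,"rz":0},{"dx":0,"dy":0,"dz":0.025,"rx":0,"ry":0,"rz":0},{"dx":0,"dy":0,"dz":0.025,"rx":0,"ry":0,"rz":0},{"dx":0,"dy":0.005,"dz":0.02,"rx":0,"ry":0,"rz":0},{"dx":0,"dy":0.01,"dz":0.01,"rx":0,"ry":0,"rz":0},{"dx":0,"dy":0.02,"dz":0,"rx":0,"ry":0,"rz":-0.9}]'
python3 -m creep '[{"dx":-0.002,"dy":0.03,"dz":0,"rx":0,"ry":0,"rz":-1.2},{"dx":-0.002,"dy":0.03,"dz":0,"rx":0,"ry":0,"rz":-1.2},{"dx":-0.002,"dy":0.03,"dz":0,"rx":0,"ry":0,"rz":-1.2},{"dx":-0.002,"dy":0.03,"dz":0,"rx":0,"ry":0,"rz":-1.2},{"dx":-0.002,"dy":0.03,"dz":0,"rx":0,"ry":0,"rz":-1.2},{"dx":0,"dy":0.03,"dz":0,"rx":0,"ry":0,"rz":-1.2},{"dx":0,"dy":0.03,"dz":0,"rx":0,"ry":0,"rz":-1.2},{"dx":0,"dy":0.03,"dz":0,"rx":0,"ry":0,"rz":-1}]'
python3 -m creep '[{"dx":0,"dy":0.02,"dz":0,"rx":0,"ry":0,"rz":0},{"dx":0,"dy":0.01,"dz":0,"rx":0,"ry":0,"rz":0},{"dx":0,"dy":0.006,"dz":0,"rx":0,"ry":0,"rz":0},{"dx":0,"dy":0,"dz":0,"rx":0,"ry":0,"rz":0},{"dx":0,"dy":0,"dz":0,"rx":0,"ry":0,"rz":0}]'
```

```text
time_s: 3.82
tool_pos: [575.5, -265.0, 173.5]
eef_rot: [0.997, 0.082, 0.002, 0.002]
force: [0.9, -0.5, -3.8]
gripper_width: 69.1
grip_force: 25.0
time_s: 4.48
tool_pos: [563.7, -21.3, 170.0]
eef_rot: [1.0, 0.0, -0.001, -0.0]
force: [1.1, -0.3, -2.6]
gripper_width: 68.9
grip_force: 25.0
time_s: 4.9
tool_pos: [564.6, 11.9, 170.2]
eef_rot: [1.0, 0.001, -0.0, 0.0]
force: [0.2, -0.6, -2.6]
gripper_width: 68.7
grip_force: 25.0
```

```bash
python3 -m creep '[{"dx":0,"dy":0,"dz":0,"rx":0,"ry":-3,"rz":0},{"dx":0,"dy":0,"dz":0,"rx":0,"ry":-3,"rz":0},{"dx":0,"dy":0,"dz":0,"rx":0,"ry":-3,"rz":0},{"dx":0,"dy":0,"dz":0,"rx":0,"ry":-3,"rz":0},{"dx":0,"dy":0,"dz":0,"rx":0,"ry":-2,"rz":0},{"dx":0,"dy":0,"dz":0,"rx":0,"ry":-2,"rz":0},{"dx":0,"dy":0,"dz":0,"rx":0,"ry":-2,"rz":0},{"dx":0,"dy":0,"dz":0,"rx":0,"ry":-2,"rz":0}]'
python3 -m creep '[{"dx":0,"dy":0,"dz":0,"rx":0,"ry":-2,"rz":0},{"dx":0,"dy":0,"dz":0,"rx":0,"ry":-2,"rz":0},{"dx":0,"dy":0,"dz":0,"rx":0,"ry":-2,"rz":0},{"dx":0,"dy":0,"dz":0,"rx":0,"ry":-2,"rz":0},{"dx":0,"dy":0,"dz":0,"rx":0,"ry":-2,"rz":0},{"dx":0,"dy":0,"dz":0,"rx":0,"ry":-2,"rz":0},{"dx":0,"dy":0,"dz":0,"rx":0,"ry":-2,"rz":0},{"dx":0,"dy":0,"dz":0,"rx":0,"ry":-2,"rz":0}]'
python3 -m creep '[{"dx":0,"dy":0,"dz":0,"rx":0,"ry":-2,"rz":0},{"dx":0,"dy":0,"dz":0,"rx":0,"ry":-2,"rz":0},{"dx":0,"dy":0,"dz":0,"rx":0,"ry":-2,"rz":0},{"dx":0,"dy":0,"dz":0,"rx":0,"ry":-2,"rz":0},{"dx":0,"dy":0,"dz":0,"rx":0,"ry":-2,"rz":0},{"dx":0,"dy":0,"dz":0,"rx":0,"ry":-2,"rz":0},{"dx":0,"dy":0,"dz":0,"rx":0,"ry":-2,"rz":0},{"dx":0,"dy":0,"dz":0,"rx":0,"ry":-2,"rz":0}]'
python3 -m creep '[{"dx":0,"dy":0,"dz":0,"rx":0,"ry":-4,"rz":0},{"dx":0,"dy":0,"dz":0,"rx":0,"ry":-4,"rz":0},{"dx":0,"dy":0,"dz":0,"rx":0,"ry":-4,"rz":0},{"dx":0,"dy":0,"dz":0,"rx":0,"ry":0,"rz":0},{"dx":0,"dy":0,"dz":0,"rx":0,"ry":0,"rz":0},{"dx":0,"dy":0,"dz":0,"rx":0,"ry":0,"rz":0}]'
python3 - <<'E'
from h import *
im,d=read_camera("scene");save("s1",cv2.resize(im[190:340,200:420],(792,540)))
print(sensors.observe()["eef_rot"])
E
```

```text
time_s: 5.57
tool_pos: [564.5, 10.8, 170.3]
eef_rot: [0.985, -0.0, 0.174, 0.001]
force: [0.4, -0.1, -2.8]
gripper_width: 68.7
grip_force: 25.0
time_s: 6.23
tool_pos: [567.2, 7.7, 184.1]
eef_rot: [0.955, 0.002, 0.297, -0.005]
force: [0.1, -0.3, -1.8]
gripper_width: 69.0
grip_force: 25.0
time_s: 6.9
tool_pos: [572.6, -15.2, 221.8]
eef_rot: [0.916, 0.013, 0.4, -0.028]
force: [0.8, -0.8, -1.7]
gripper_width: 68.9
grip_force: 25.0
time_s: 7.4
tool_pos: [571.9, -7.7, 219.7]
eef_rot: [0.895, 0.019, 0.444, -0.038]
force: [0.0, 0.5, -1.8]
gripper_width: 68.3
grip_force: 25.0
[ 0.89484163  0.01950521  0.44431966 -0.03818424]
```

View pics/s1.png

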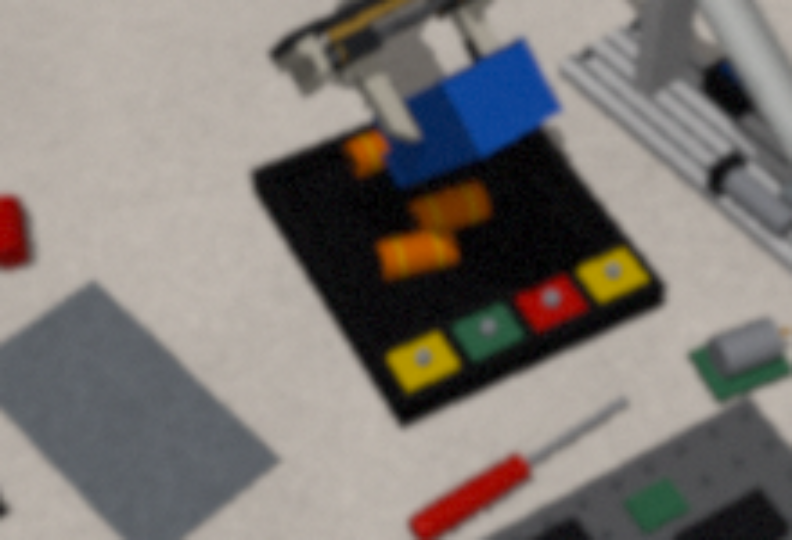

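All three sleeves lie in the pocket, at (365,150), (450,208) and (418,255) in the crop, and the bin is empty. The tilt stopped near 53° at a joint limit. I'll work out the way back.

```bash
cat > to.py <<'E'
from h import *
def to(pos,Rt,n):
    "prints remaining shift (m) and turn (deg), and per row for n rows"
    s=sensors.observe(); rv=(R.from_matrix(Rt)*R.from_quat(s["eef_rot"]).inv()).as_rotvec(degrees=True)
    d=(np.array(pos)-s["tool_pos"])/1000
    print("pos",s["tool_pos"].round(1),"d",d.round(4),"rv",rv.round(2),"| per row",(d/n).round(4),(rv/n).round(2)); return d,rv
def down(yaw):
    c,s_=np.cos(np.radians(yaw)),np.sin(np.radians(yaw)); return np.array([[c,s_,0],[s_,-c,0],[0,0,-1.]])
E
python3 -c "
from to import *
to([575,-150,200],down(10.34),12)"
```

```text
pos [572.   -7.4 219.8] d [ 0.003  -0.1426 -0.0198] rv [-9.28 52.19  7.28] | per row [ 0.0002 -0.0119 -0.0017] [-0.77  4.35  0.61]
```

```bash
python3 -m creep '[{"dx":0,"dy":0,"dz":0.01,"rx":-0.77,"ry":4.35,"rz":0.61},{"dx":0,"dy":0,"dz":0.01,"rx":-0.77,"ry":4.35,"rz":0.61},{"dx":0,"dy":-0.01,"dz":0,"rx":-0.77,"ry":4.35,"rz":0.61},{"dx":0,"dy":-0.015,"dz":0,"rx":-0.77,"ry":4.35,"rz":0.61},{"dx":0,"dy":-0.015,"dz":0,"rx":-0.77,"ry":4.35,"rz":0.61},{"dx":0,"dy":-0.015,"dz":0,"rx":-0.77,"ry":4.35,"rz":0.61}]'
python3 -m creep '[{"dx":0,"dy":-0.02,"dz":0,"rx":-0.77,"ry":4.35,"rz":0.61},{"dx":0,"dy":-0.02,"dz":0,"rx":-0.77,"ry":4.35,"rz":0.61},{"dx":0,"dy":-0.02,"dz":-0.01,"rx":-0.77,"ry":4.35,"rz":0.61},{"dx":0,"dy":-0.02,"dz":-0.01,"rx":-0.77,"ry":4.35,"rz":0.61},{"dx":0,"dy":-0.02,"dz":-0.01,"rx":-0.77,"ry":4.35,"rz":0.61},{"dx":0,"dy":-0.02,"dz":-0.01,"rx":-0.77,"ry":4.35,"rz":0.61},{"dx":0,"dy":0,"dz":0,"rx":0,"ry":0,"rz":0},{"dx":0,"dy":0,"dz":0,"rx":0,"ry":0,"rz":0}]'
python3 -c "
from to import *
to([575.4,-299,120],down(10.34),8)"
```

```text
time_s: 7.95
tool_pos: [573.9, -23.7, 227.4]
eef_rot: [0.936, 0.046, 0.344, -0.051]
force: [0.4, 0.9, -1.6]
gripper_width: 69.0
grip_force: 25.0
time_s: 8.62
tool_pos: [575.1, -141.0, 186.9]
eef_rot: [0.988, 0.075, 0.127, -0.035]
force: [-0.3, 0.4, -2.0]
gripper_width: 69.0
grip_force: 25.0
pos [ 575.1 -141.   186.9] d [ 0.0003 -0.158  -0.0669] rv [-5.27 14.22  1.6 ] | per row [ 0.     -0.0198 -0.0084] [-0.66  1.78  0.2 ]
```

```bash
python3 -m creep '[{"dx":0,"dy":-0.02,"dz":0,"rx":-0.9,"ry":2.4,"rz":0.27},{"dx":0,"dy":-0.025,"dz":0,"rx":-0.9,"ry":2.4,"rz":0.27},{"dx":0,"dy":-0.03,"dz":-0.01,"rx":-0.9,"ry":2.4,"rz":0.27},{"dx":0,"dy":-0.03,"dz":-0.015,"rx":-0.9,"ry":2.4,"rz":0.27},{"dx":0,"dy":-0.028,"dz":-0.02,"rx":-0.9,"ry":2.4,"rz":0.27},{"dx":0,"dy":-0.025,"dz":-0.02,"rx":-0.9,"ry":2.4,"rz":0.27},{"dx":0,"dy":0,"dz":0,"rx":0,"ry":0,"rz":0},{"dx":0,"dy":0,"dz":0,"rx":0,"ry":0,"rz":0}]'
python3 -c "
from to import *
to([575.4,-299,57.5],down(10.34),8)"
```

```text
time_s: 9.28
tool_pos: [574.1, -297.5, 121.0]
eef_rot: [0.996, 0.09, -0.002, -0.001]
force: [-0.0, 0.4, -1.0]
gripper_width: 69.0
grip_force: 25.0
pos [ 574.1 -297.5  121. ] d [ 0.0013 -0.0015 -0.0635] rv [-0.05 -0.24 -0.03] | per row [ 0.0002 -0.0002 -0.0079] [-0.01 -0.03 -0.  ]
```

```bash
python3 -m creep '[{"dx":0.001,"dy":-0.001,"dz":-0.015,"rx":0,"ry":-0.2,"rz":0},{"dx":0,"dy":0,"dz":-0.015,"rx":0,"ry":0,"rz":0},{"dx":0,"dy":0,"dz":-0.015,"rx":0,"ry":0,"rz":0},{"dx":0,"dy":0,"dz":-0.01,"rx":0,"ry":0,"rz":0},{"dx":0,"dy":0,"dz":-0.004,"rx":0,"ry":0,"rz":0},{"dx":0,"dy":0,"dz":-0.003,"rx":0,"ry":0,"rz":0},{"dx":0,"dy":0,"dz":-0.002,"rx":0,"ry":0,"rz":0},{"dx":0,"dy":0,"dz":0,"rx":0,"ry":0,"rz":0}]'
```

```text
time_s: 9.95
tool_pos: [576.0, -298.6, 59.0]
eef_rot: [0.996, 0.091, 0.001, 0.001]
force: [-0.0, 0.0, -2.1]
gripper_width: 69.2
grip_force: 25.0
```

```bash
python3 -m creep '[{"dx":0,"dy":0,"dz":-0.001,"rx":0,"ry":0,"rz":0},{"dx":0,"dy":0,"dz":-0.001,"rx":0,"ry":0,"rz":0},{"dx":0,"dy":0,"dz":0,"rx":0,"ry":0,"rz":0}]'
python3 -m creep '[{"dx":0,"dy":0,"dz":0,"rx":0,"ry":0,"rz":0},{"dx":0,"dy":0,"dz":0,"rx":0,"ry":0,"rz":0},{"dx":0,"dy":0,"dz":0,"rx":0,"ry":0,"rz":0},{"dx":0,"dy":0,"dz":0,"rx":0,"ry":0,"rz":0},{"dx":0,"dy":0,"dz":0,"rx":0,"ry":0,"rz":0},{"dx":0,"dy":0,"dz":0,"rx":0,"ry":0,"rz":0}]' 1
python3 -m creep '[{"dx":0,"dy":0,"dz":0.02,"rx":0,"ry":0,"rz":0},{"dx":0,"dy":0,"dz":0.035,"rx":0,"ry":0,"rz":0},{"dx":0,"dy":0,"dz":0.035,"rx":0,"ry":0,"rz":0},{"dx":0,"dy":0,"dz":0.035,"rx":0,"ry":0,"rz":0},{"dx":-0.02,"dy":0.02,"dz":0.035,"rx":0,"ry":0,"rz":0},{"dx":-0.03,"dy":0.04,"dz":0.035,"rx":0,"ry":0,"rz":-3},{"dx":-0.03,"dy":0.04,"dz":0,"rx":0,"ry":0,"rz":-3},{"dx":-0.03,"dy":0.04,"dz":0,"rx":0,"ry":0,"rz":-3}]'
python3 -m creep '[{"dx":-0.02,"dy":0.04,"dz":0,"rx":0,"ry":0,"rz":-1},{"dx":0,"dy":0.04,"dz":0,"rx":0,"ry":0,"rz":0},{"dx":0,"dy":0.04,"dz":0,"rx":0,"ry":0,"rz":0},{"dx":0,"dy":0.04,"dz":0,"rx":0,"ry":0,"rz":0},{"dx":0,"dy":0.02,"dz":0,"rx":0,"ry":0,"rz":0},{"dx":0,"dy":0,"dz":0,"rx":0,"ry":0,"rz":0},{"dx":0,"dy":0,"dz":0,"rx":0,"ry":0,"rz":0}]'
python3 look.py w3
```

```text
time_s: 10.2
tool_pos: [576.1, -298.9, 57.1]
eef_rot: [0.996, 0.091, 0.001, 0.001]
force: [-0.3, 0.3, 1.5]
gripper_width: 68.7
grip_force: 25.0
time_s: 10.7
tool_pos: [575.6, -298.7, 56.2]
eef_rot: [0.996, 0.091, 0.0, 0.0]
force: [0.2, 0.2, -0.4]
gripper_width: 91.6
grip_force: 0.0
time_s: 11.37
tool_pos: [486.2, -185.6, 239.2]
eef_rot: [1.0, 0.011, 0.002, 0.001]
force: [0.4, 0.2, 0.0]
gripper_width: 91.8
grip_force: 0.0
time_s: 11.95
tool_pos: [468.0, -8.1, 237.8]
eef_rot: [1.0, 0.005, 0.001, 0.0]
force: [0.7, -0.6, -0.7]
gripper_width: 91.4
grip_force: 0.0
[468.   -8.1 237.8] [[1.0, 0.011, 0.001], [0.011, -1.0, -0.001], [0.001, 0.001, -1.0]]
```

View pics/w3.png

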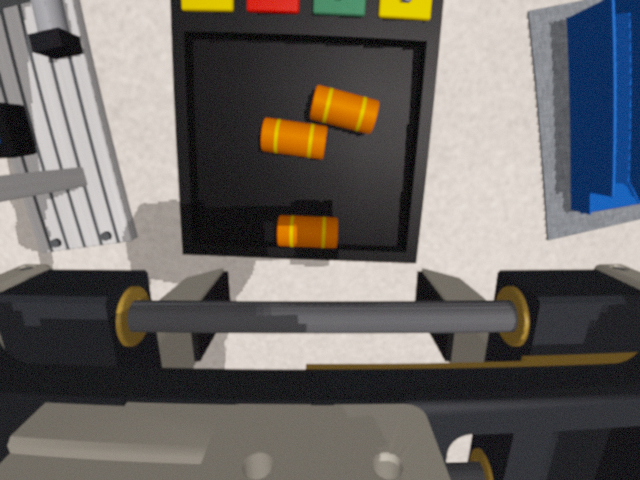

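The three orange sleeves lie in the pocket at pixels (344,108), (294,138) and (307,232). The last one is close to the front wall. The empty bin stands on its mat at right. Next I fit the sleeves and the tube.

```bash
cat > fit.py <<'E'
from h import *
from scipy.optimize import least_squares
def sleeves(im,W,zax=24):
    hsv=cv2.cvtColor(im,cv2.COLOR_RGB2HSV)
    o=(hsv[...,0]>4)&(hsv[...,0]<32)&(hsv[...,1]>130)&(hsv[...,2]>70)&(W[...,2]>10)&(W[...,2]<60)&(W[...,0]>425)&(W[...,0]<625)&(abs(W[...,1]-12)<108)
    k,l,st,c=cv2.connectedComponentsWithStats(o.astype(np.uint8))
    out=[]
    for i in range(1,k):
        if st[i,4]<200: continue
        P=W[(l==i)]; P=P[~np.isnan(P).any(1)]
        box=cv2.minAreaRect(P[:,:2].astype(np.float32)); m=np.median(P,0)
        q=P[:,:2]-m[:2]; u=np.linalg.svd(q,full_matrices=False)[2][0]; u*=np.sign(u[1])
        def f(p):
            a=np.array([np.cos(p[0]),np.sin(p[0])]); n=np.array([-a[1],a[0]])
            return np.hypot(q@n-p[1],P[:,2]-p[2])-16
        r=least_squares(f,[np.arctan2(u[1],u[0]),0,zax],loss="soft_l1")
        a=np.array([np.cos(r.x[0]),np.sin(r.x[0])]);n=np.array([-a[1],a[0]])
        e=np.percentile(q@a,[1,99]); ctr=m[:2]+a*e.mean()+n*r.x[1]
        out.append((st[i,:4].tolist(),ctr,np.degrees(r.x[0]),e[1]-e[0],r.x[2],st[i,4]))
    return out
if __name__=="__main__":
    z=np.load("/tmp/w3.npz")
    for s in sleeves(z["im"],z["W"]): print(s[0],"ctr",s[1].round(1),"ang",round(s[2],1),"len",round(s[3],1),"z",round(s[4],1),s[5])
    for n in("scene","top"):
        P=np.load("/tmp/tube_%s.npy"%n); P=P[(P[:,0]>510)&(P[:,0]<680)]
        def f(p,P):
            h=np.radians(p[0]);a=np.array([-np.cos(np.radians(35))*np.cos(h),-np.cos(np.radians(35))*np.sin(h),np.sin(np.radians(35))])
            o=np.array([p[2],p[1],58]); v=P-o; v=v-np.outer(v@a,a); return np.linalg.norm(v,axis=1)-23.5
        p=np.array([8,288,711.])
        for it in range(4):
            Q=P[abs(f(p,P))<(25,12,8,5)[it]]; p=least_squares(f,p,args=(Q,),loss="soft_l1").x
        h=np.radians(p[0]);c=np.cos(np.radians(35))
        print(n,len(Q),"heading",p[0],"end",p[2],p[1],"mouth",p[2]-310*c*np.cos(h),p[1]-310*c*np.sin(h),235.8,"rms",np.sqrt(np.mean(f(p,Q)**2)))
    print(sensors.observe()["qpos"].round(2))
E
python3 fit.py
```

```text
[310, 85, 69, 49] ctr [569.2 -26.9] ang 76.5 len 58.1 z 23.5 2307
[261, 118, 66, 41] ctr [542.1  20. ] ang 82.6 len 58.7 z 23.3 2141
[277, 215, 61, 34] ctr [449.3   7.1] ang 88.2 len 58.9 z 23.6 1894
scene 1059 heading 8.71164777735649 end 702.843281282025 295.1420922494602 mouth 451.83579074198644 256.6803244846937 235.8 rms 2.1758400916309744
top 710 heading 8.2863848935375 end 702.8940813557401 291.12818940707353 mouth 451.6080349820105 254.53050116507956 235.8 rms 2.272262356635405
[-0.18  0.25  1.7  -0.    1.19  1.38]
```

```bash
python3 -m creep '[{"dx":0.012,"dy":-0.004,"dz":-0.01,"rx":0,"ry":0,"rz":7},{"dx":0.012,"dy":-0.004,"dz":-0.01,"rx":0,"ry":0,"rz":7},{"dx":0.012,"dy":-0.004,"dz":-0.01,"rx":0,"ry":0,"rz":7},{"dx":0.012,"dy":-0.004,"dz":-0.01,"rx":0,"ry":0,"rz":7},{"dx":0.012,"dy":-0.004,"dz":-0.01,"rx":0,"ry":0,"rz":7},{"dx":0.012,"dy":-0.005,"dz":-0.01,"rx":0,"ry":0,"rz":7},{"dx":0.012,"dy":-0.005,"dz":-0.01,"rx":0,"ry":0,"rz":7},{"dx":0.012,"dy":-0.005,"dz":-0.01,"rx":0,"ry":0,"rz":7}]' 0.35
python3 -m creep '[{"dx":0,"dy":0,"dz":-0.01,"rx":0,"ry":0,"rz":7},{"dx":0,"dy":0,"dz":-0.01,"rx":0,"ry":0,"rz":7},{"dx":0,"dy":0,"dz":-0.01,"rx":0,"ry":0,"rz":6},{"dx":0,"dy":0,"dz":0,"rx":0,"ry":0,"rz":0},{"dx":0,"dy":0,"dz":0,"rx":0,"ry":0,"rz":0}]'
python3 -c "
from to import *
to([565,-44.4,36],down(76.5),5)"
```

```text
time_s: 12.67
tool_pos: [564.6, -46.1, 156.8]
eef_rot: [0.88, 0.475, 0.0, 0.0]
force: [0.4, 0.1, -0.7]
gripper_width: 62.3
grip_force: 0.0
time_s: 13.08
tool_pos: [563.8, -45.3, 127.1]
eef_rot: [0.787, 0.617, -0.0, -0.0]
force: [-0.8, -0.0, 1.7]
gripper_width: 61.9
grip_force: 0.0
pos [563.8 -45.3 127.1] d [ 0.0012  0.0009 -0.0911] rv [-0.04 -0.04  0.32] | per row [ 0.0002  0.0002 -0.0182] [-0.01 -0.01  0.06]
```

```bash
python3 -m creep '[{"dx":0.001,"dy":0.001,"dz":-0.03,"rx":0,"ry":0,"rz":0.3},{"dx":0,"dy":0,"dz":-0.03,"rx":0,"ry":0,"rz":0},{"dx":0,"dy":0,"dz":-0.02,"rx":0,"ry":0,"rz":0},{"dx":0,"dy":0,"dz":-0.008,"rx":0,"ry":0,"rz":0},{"dx":0,"dy":0,"dz":-0.002,"rx":0,"ry":0,"rz":0},{"dx":0,"dy":0,"dz":0,"rx":0,"ry":0,"rz":0}]'
python3 -m creep '[{"dx":0,"dy":0,"dz":0,"rx":0,"ry":0,"rz":0},{"dx":0,"dy":0,"dz":0,"rx":0,"ry":0,"rz":0},{"dx":0,"dy":0,"dz":0,"rx":0,"ry":0,"rz":0},{"dx":0,"dy":0,"dz":0,"rx":0,"ry":0,"rz":0},{"dx":0,"dy":0,"dz":0,"rx":0,"ry":0,"rz":0}]' -1 15
python3 -m creep '[{"dx":0,"dy":0,"dz":0.01,"rx":0,"ry":0,"rz":0},{"dx":0,"dy":0,"dz":0.025,"rx":0,"ry":0,"rz":0},{"dx":0,"dy":0,"dz":0.035,"rx":0,"ry":0,"rz":0},{"dx":0,"dy":0,"dz":0.035,"rx":0,"ry":0,"rz":0},{"dx":0,"dy":0,"dz":0.035,"rx":0,"ry":0,"rz":0},{"dx":0,"dy":0,"dz":0.035,"rx":0,"ry":0,"rz":0},{"dx":0,"dy":0,"dz":0.035,"rx":0,"ry":0,"rz":0},{"dx":0,"dy":0,"dz":0.035,"rx":0,"ry":0,"rz":0}]'
python3 - <<'E'
from to import *
h=np.radians(8.5);t=np.radians(35)
up=np.array([-np.cos(t)*np.cos(h),-np.cos(t)*np.sin(h),np.sin(t)])   # up-axis
mouth=np.array([451.7,255.5,235.8])
x=-up; zt=np.array([-np.sin(t)*np.cos(h),-np.sin(t)*np.sin(h),-np.cos(t)]); y=np.cross(zt,x); Rt=np.column_stack([x,y,zt])
np.savez("/tmp/ins.npz",Rt=Rt,up=up,zt=zt)
# grasp 18 mm behind sleeve centre; sleeve axis 11.5 mm ahead of TCP
def tcp(lead): # lead: leading end, mm outside mouth (+) / inside (-)
    return mouth+up*(lead+30+18)-zt*11.5
for L in(60,10,-35): print(L,tcp(L).round(1),to(tcp(L),Rt,14))
E
```

```text
time_s: 13.58
tool_pos: [565.6, -43.4, 38.2]
eef_rot: [0.784, 0.62, 0.001, 0.0]
force: [0.4, -0.5, 0.4]
gripper_width: 61.9
grip_force: 0.0
time_s: 14.0
tool_pos: [565.3, -42.9, 38.2]
eef_rot: [0.784, 0.621, 0.001, 0.0]
force: [1.3, -0.4, 0.7]
gripper_width: 33.6
grip_force: 0.2
time_s: 14.67
tool_pos: [564.4, -42.7, 285.3]
eef_rot: [0.784, 0.621, 0.001, 0.0]
force: [0.2, -0.3, -0.3]
gripper_width: 31.2
grip_force: 15.0
pos [564.4 -42.7 285.3] d [-0.1937  0.2861  0.0218] rv [-25.11  27.37 -66.04] | per row [-0.0138  0.0204  0.0016] [-1.79  1.95 -4.72]
60 [370.7 243.4 307.2] (array([-0.1936639 ,  0.28614225,  0.02184067]), array([-25.11239438,  27.3672088 , -66.04377888]))
pos [564.4 -42.7 285.3] d [-0.1532  0.2922 -0.0068] rv [-25.11  27.37 -66.04] | per row [-0.0109  0.0209 -0.0005] [-1.79  1.95 -4.72]
10 [411.2 249.5 278.5] (array([-0.15315618,  0.29219617, -0.00683815]), array([-25.11239438,  27.3672088 , -66.04377888]))
pos [564.4 -42.7 285.3] d [-0.1167  0.2976 -0.0326] rv [-25.11  27.37 -66.04] | per row [-0.0083  0.0213 -0.0023] [-1.79  1.95 -4.72]
-35 [447.7 254.9 252.7] (array([-0.11669924,  0.2976447 , -0.03264909]), array([-25.11239438,  27.3672088 , -66.04377888]))
```

```bash
python3 -m creep '[{"dx":-0.014,"dy":0.02,"dz":0.008,"rx":-1.8,"ry":1.95,"rz":-4.72},{"dx":-0.014,"dy":0.02,"dz":0.008,"rx":-1.8,"ry":1.95,"rz":-4.72},{"dx":-0.014,"dy":0.02,"dz":0.008,"rx":-1.8,"ry":1.95,"rz":-4.72},{"dx":-0.014,"dy":0.02,"dz":0.008,"rx":-1.8,"ry":1.95,"rz":-4.72},{"dx":-0.014,"dy":0.02,"dz":0.008,"rx":-1.8,"ry":1.95,"rz":-4.72},{"dx":-0.014,"dy":0.02,"dz":0.006,"rx":-1.8,"ry":1.95,"rz":-4.72},{"dx":-0.014,"dy":0.02,"dz":0.006,"rx":-1.8,"ry":1.95,"rz":-4.72}]'
python3 -m creep '[{"dx":-0.014,"dy":0.02,"dz":0,"rx":-1.8,"ry":1.95,"rz":-4.72},{"dx":-0.014,"dy":0.02,"dz":0,"rx":-1.8,"ry":1.95,"rz":-4.72},{"dx":-0.014,"dy":0.02,"dz":0,"rx":-1.8,"ry":1.95,"rz":-4.72},{"dx":-0.014,"dy":0.02,"dz":0,"rx":-1.8,"ry":1.95,"rz":-4.72},{"dx":-0.014,"dy":0.02,"dz":0,"rx":-1.8,"ry":1.95,"rz":-4.72},{"dx":-0.014,"dy":0.02,"dz":0,"rx":-1.8,"ry":1.95,"rz":-4.72},{"dx":0,"dy":0,"dz":0,"rx":0,"ry":0,"rz":0},{"dx":0,"dy":0,"dz":0,"rx":0,"ry":0,"rz":0}]'
python3 -c "
from to import *
to([370.7,243.4,337],np.load('/tmp/ins.npz')['Rt'],3);print(sensors.observe()['qpos'].round(2))"
```

```text
time_s: 15.25
tool_pos: [465.9, 98.2, 336.0]
eef_rot: [0.918, 0.364, -0.159, 0.013]
force: [1.2, -1.0, -0.7]
gripper_width: 31.3
grip_force: 15.0
time_s: 15.92
tool_pos: [382.8, 217.3, 334.9]
eef_rot: [0.953, 0.115, -0.281, 0.022]
force: [0.5, -0.4, -0.3]
gripper_width: 31.6
grip_force: 15.0
pos [382.8 217.3 334.9] d [-0.0121  0.0261  0.0021] rv [-1.74  1.98 -4.85] | per row [-0.004   0.0087  0.0007] [-0.58  0.66 -1.62]
[0.3  0.45 1.26 0.06 2.   1.64]
```

```bash
python3 -m creep '[{"dx":-0.006,"dy":0.013,"dz":0.001,"rx":-0.87,"ry":1,"rz":-2.43},{"dx":-0.006,"dy":0.013,"dz":0.001,"rx":-0.87,"ry":1,"rz":-2.43},{"dx":0,"dy":0,"dz":0,"rx":0,"ry":0,"rz":0},{"dx":0,"dy":0,"dz":0,"rx":0,"ry":0,"rz":0}]'
python3 look.py w4
python3 - <<'E'
from h import *
for t in("mouth",):
    for x in place_of("wrist",t)[:2]: print(x)
z=np.load("/tmp/w4.npz");im,W=z["im"],z["W"]
hsv=cv2.cvtColor(im,cv2.COLOR_RGB2HSV)
b=(hsv[...,0]>100)&(hsv[...,0]<125)&(hsv[...,1]>130)&(W[...,2]>180)&(W[...,0]>380)
k,l,st,c=cv2.connectedComponentsWithStats(b.astype(np.uint8))
for i in range(1,k):
    if st[i,4]>60: print(st[i],W[l==i].mean(0).round(1),W[l==i].min(0).round(),W[l==i].max(0).round())
E
```

```text
time_s: 16.25
tool_pos: [371.5, 242.4, 336.8]
eef_rot: [0.951, 0.07, -0.299, 0.022]
force: [0.5, -0.4, -0.7]
gripper_width: 31.6
grip_force: 15.0
[371.5 242.4 336.8] [[0.811, 0.147, -0.567], [0.121, -0.989, -0.084], [-0.573, -0.0, -0.82]]
{'at': [13.8, 321.0], 'score': 0.77}
[262   0  19  26 176] [452.8 277.9 242.2] [441. 272. 224.] [459. 281. 251.]
[334   0   3  29  66] [447.5 247.6 218.1] [443. 247. 214.] [462. 251. 249.]
[344   0  32  30 295] [455.2 237.5 235.8] [442. 232. 217.] [464. 243. 252.]
[ 303   31   33   92 2583] [422.3 252.1 232.2] [403. 243. 219.] [441. 262. 247.]
```

View pics/w4.png

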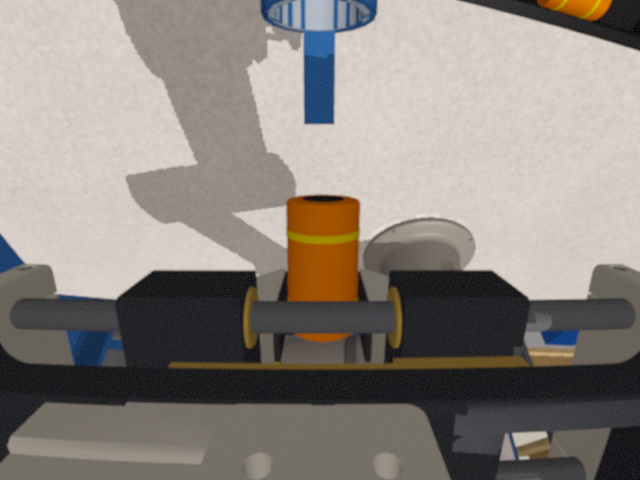

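The view shows the held sleeve (323,265), the tongue (319,80) and the mouth collar (319,10), nearly in line. I measure both in the tool frame.

```bash
cat > rel.py <<'E'
from to import *
import sys
from scipy.optimize import least_squares
n=sys.argv[1]
z=np.load("/tmp/%s.npz"%n);im,W=z["im"],z["W"]; s=sensors.observe()
M=R.from_quat(s["eef_rot"]).as_matrix(); T=(W-s["tool_pos"])@M
hsv=cv2.cvtColor(im,cv2.COLOR_RGB2HSV)
b=(hsv[...,0]>100)&(hsv[...,0]<125)&(hsv[...,1]>130)&(W[...,2]>180)&(W[...,0]>380)&(W[...,0]<470)
k,l,st,c=cv2.connectedComponentsWithStats(b.astype(np.uint8))
i=max((i for i in range(1,k)),key=lambda i:st[i,4])
b2=cv2.erode((l==i).astype(np.uint8),np.ones((3,3)))>0
P=T[b2]; P=P[~np.isnan(P).any(1)]
A=np.c_[P[:,0],np.ones(len(P))]
cy=np.linalg.lstsq(A,P[:,1],rcond=None)[0];cz=np.linalg.lstsq(A,P[:,2],rcond=None)[0]
raw=T[l==i]
print("tongue x range",np.nanpercentile(raw[:,0],[1,99]).round(1),"y slope deg",np.degrees(np.arctan(cy[0])).round(2),"z slope deg",np.degrees(np.arctan(cz[0])).round(2),"at tip y,z",[(cc[0]*raw[:,0].min()+cc[1]).round(1) for cc in(cy,cz)],"width",(np.nanpercentile(raw[:,1],[2,98])).round(1))
o=(hsv[...,0]>4)&(hsv[...,0]<32)&(hsv[...,1]>130)&(hsv[...,2]>70)&(abs(T[...,1])<25)&(abs(T[...,2])<40)&(abs(T[...,0])<70)
Q=T[o]
f=lambda p:np.hypot(Q[:,1]-p[0]-p[1]*Q[:,0],Q[:,2]-p[2]-p[3]*Q[:,0])-16
r=least_squares(f,[0,0,13,0],loss="soft_l1").x
print("sleeve n",len(Q),"front x",np.percentile(Q[:,0],99).round(1),"y0,z0 at x=0",r[[0,2]].round(1),"slopes deg",np.degrees(np.arctan(r[[1,3]])).round(2),"at front",[(r[0]+r[1]*45).round(1),(r[2]+r[3]*45).round(1)])
E
python3 rel.py w4
```

```text
tongue x range [ 80.1 123.4] y slope deg 0.26 z slope deg 0.08 at tip y,z [np.float64(-2.5), np.float64(56.1)] width [-9.3  4.4]
sleeve n 7504 front x 46.1 y0,z0 at x=0 [-0.4 15.2] slopes deg [0.33 0.32] at front [np.float64(-0.1), np.float64(15.4)]
```

```bash
python3 -m creep '[{"dx":-0.0062,"dy":0.0002,"dz":-0.0088,"rx":0,"ry":0,"rz":0},{"dx":-0.0062,"dy":0.0002,"dz":-0.0087,"rx":0,"ry":0,"rz":0},{"dx":0,"dy":0,"dz":0,"rx":0,"ry":0,"rz":0},{"dx":0.0095,"dy":0.0014,"dz":-0.0067,"rx":0,"ry":0,"rz":0},{"dx":0.0095,"dy":0.0014,"dz":-0.0067,"rx":0,"ry":0,"rz":0},{"dx":0.0095,"dy":0.0014,"dz":-0.0067,"rx":0,"ry":0,"rz":0},{"dx":0.0095,"dy":0.0014,"dz":-0.0067,"rx":0,"ry":0,"rz":0},{"dx":0,"dy":0,"dz":0,"rx":0,"ry":0,"rz":0}]'
python3 -m creep '[{"dx":0.0095,"dy":0.0014,"dz":-0.0067,"rx":0,"ry":0,"rz":0},{"dx":0,"dy":0,"dz":0,"rx":0,"ry":0,"rz":0},{"dx":0,"dy":0,"dz":0,"rx":0,"ry":0,"rz":0}]'
python3 look.py w5; python3 rel.py w5
```

```text
time_s: 17.02
tool_pos: [398.4, 249.0, 290.1]
eef_rot: [0.951, 0.069, -0.301, 0.022]
force: [-0.4, 0.8, -1.0]
gripper_width: 31.6
grip_force: 15.0
time_s: 17.27
tool_pos: [406.4, 250.5, 285.1]
eef_rot: [0.951, 0.069, -0.301, 0.022]
force: [-0.9, -0.0, -1.0]
gripper_width: 31.9
grip_force: 15.0
[406.4 250.5 285.1] [[0.81, 0.145, -0.569], [0.118, -0.989, -0.084], [-0.575, 0.0, -0.818]]
tongue x range [46.7 79.7] y slope deg -21.66 z slope deg -63.0 at tip y,z [np.float64(5.9), np.float64(45.9)] width [-21.4  22.6]
sleeve n 7461 front x 46.5 y0,z0 at x=0 [-0.1 15.4] slopes deg [0.28 0.37] at front [np.float64(0.1), np.float64(15.7)]
```

View pics/w5.png

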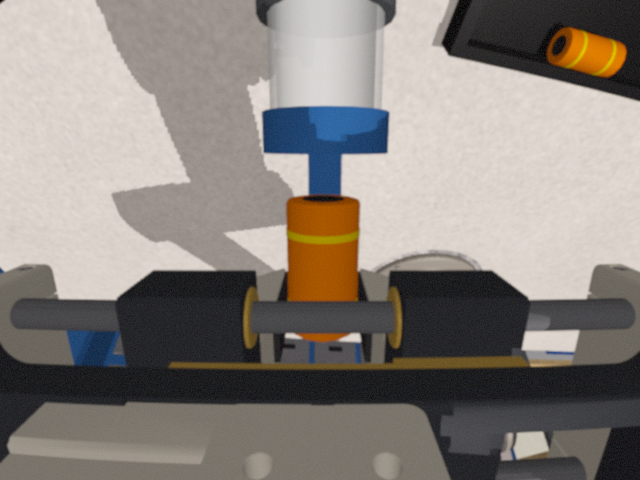

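The sleeve (323,265) is in line with the tongue (325,175) and the collar (325,132). One cylinder fit on the collar checks height and side.

```bash
cat > collar.py <<'E'
from to import *
import sys
from scipy.optimize import least_squares
z=np.load("/tmp/%s.npz"%sys.argv[1]);im,W=z["im"],z["W"]; s=sensors.observe()
M=R.from_quat(s["eef_rot"]).as_matrix(); T=(W-s["tool_pos"])@M
hsv=cv2.cvtColor(im,cv2.COLOR_RGB2HSV)
b=(hsv[...,0]>100)&(hsv[...,0]<125)&(hsv[...,1]>130)&(T[...,2]>-30)&(T[...,2]<22)&(T[...,0]>30)&(T[...,0]<120)&(abs(T[...,1])<30)
P=T[b]
f=lambda p:np.hypot(P[:,1]-p[0],P[:,2]-p[1])-25.5
r=least_squares(f,[0,15],loss="soft_l1")
print(len(P),"collar x",np.percentile(P[:,0],[1,99]).round(1),"axis y,z",r.x.round(1),"rms",np.sqrt(np.mean(f(r.x)**2)).round(2))
E
python3 collar.py w5
```

```text
5445 collar x [66.3 81. ] axis y,z [ 0.9 15.1] rms 0.76
```

```bash
python3 -m creep '[{"dx":0,"dy":-0.0008,"dz":0,"rx":0,"ry":0,"rz":0},{"dx":0.0086,"dy":0.00125,"dz":-0.0061,"rx":0,"ry":0,"rz":0},{"dx":0.0086,"dy":0.00125,"dz":-0.0061,"rx":0,"ry":0,"rz":0},{"dx":0.0086,"dy":0.00125,"dz":-0.0061,"rx":0,"ry":0,"rz":0},{"dx":0.0086,"dy":0.00125,"dz":-0.0061,"rx":0,"ry":0,"rz":0},{"dx":0.0086,"dy":0.00125,"dz":-0.0061,"rx":0,"ry":0,"rz":0},{"dx":0,"dy":0,"dz":0,"rx":0,"ry":0,"rz":0},{"dx":0,"dy":0,"dz":0,"rx":0,"ry":0,"rz":0}]'; python3 look.py w6; python3 collar.py w6
```

```text
time_s: 17.98
tool_pos: [449.6, 255.9, 254.1]
eef_rot: [0.951, 0.069, -0.301, 0.022]
force: [-0.6, 0.6, 0.5]
gripper_width: 31.9
grip_force: 15.0
[449.6 255.9 254.1] [[0.81, 0.145, -0.569], [0.118, -0.989, -0.084], [-0.575, 0.0, -0.818]]Traceback (most recent call last):
  File "collar.py", line 11, in <module>
    print(len(P),"collar x",np.percentile(P[:,0],[1,99]).round(1),"axis y,z",r.x.round(1),"rms",np.sqrt(np.mean(f(r.x)**2)).round(2))
                            ~~~~~~~~~~~~~^^^^^^^^^^^^^^^
    return _quantile_unchecked(
        a, q, axis, out, overwrite_input, method, keepdims, weights)
    return _ureduce(a,
                    func=_quantile_ureduce_func,
    ...<5 lines>...
                    overwrite_input=overwrite_input,
                    method=method)
    r = func(a, **kwargs)
    result = _quantile(arr,
                       quantiles=q,
    ...<2 lines>...
                       out=out,
                       weights=wgt)
    slices_having_nans = np.isnan(arr[-1, ...])
                                  ~~~^^^^^^^^^
IndexError: index -1 is out of bounds for axis 0 with size 0
```

```bash
python3 -m creep '[{"dx":0,"dy":0,"dz":0,"rx":0,"ry":0,"rz":0},{"dx":0,"dy":0,"dz":0,"rx":0,"ry":0,"rz":0},{"dx":0,"dy":0,"dz":0,"rx":0,"ry":0,"rz":0},{"dx":0,"dy":0,"dz":0,"rx":0,"ry":0,"rz":0},{"dx":0,"dy":0,"dz":0,"rx":0,"ry":0,"rz":0},{"dx":0,"dy":0,"dz":0,"rx":0,"ry":0,"rz":0},{"dx":0,"dy":0,"dz":0,"rx":0,"ry":0,"rz":0},{"dx":0,"dy":0,"dz":0,"rx":0,"ry":0,"rz":0}]' 0.35
python3 -m creep '[{"dx":0.0057,"dy":0.0008,"dz":0.0082,"rx":0,"ry":0,"rz":0},{"dx":0.0114,"dy":0.0017,"dz":0.0164,"rx":0,"ry":0,"rz":0},{"dx":0.017,"dy":0.0025,"dz":0.0245,"rx":0,"ry":0,"rz":0},{"dx":0.017,"dy":0.0025,"dz":0.0245,"rx":0,"ry":0,"rz":0},{"dx":-0.01,"dy":0,"dz":0.02,"rx":0,"ry":0,"rz":0},{"dx":-0.03,"dy":0,"dz":0.01,"rx":0,"ry":0,"rz":0},{"dx":-0.03,"dy":0,"dz":0,"rx":0,"ry":0,"rz":0},{"dx":0,"dy":0,"dz":0,"rx":0,"ry":0,"rz":0}]'
python3 look.py w7
python3 - <<'E'
from h import *
from fit import sleeves
im,d=read_camera("scene");a=cv2.resize(im[130:280,340:460],(400,500))
z=np.load("/tmp/w7.npz")["im"]
save("m7",np.hstack([a,cv2.resize(z[:330],(400,500))]))
im,d=read_camera("top");W=cloud("top",d)
for s in sleeves(im,W): print(s[1:])
E
```

```text
time_s: 18.7
tool_pos: [449.1, 256.0, 255.2]
eef_rot: [0.951, 0.069, -0.3, 0.022]
force: [-0.5, -0.1, 0.1]
gripper_width: 62.1
grip_force: 0.0
time_s: 19.37
tool_pos: [425.7, 263.5, 359.7]
eef_rot: [0.95, 0.07, -0.302, 0.022]
force: [-0.5, 0.4, -0.3]
gripper_width: 62.0
grip_force: 0.0
[425.7 263.5 359.7] [[0.808, 0.147, -0.571], [0.12, -0.989, -0.085], [-0.577, 0.0, -0.817]]
(array([543.30977259,  19.34013879]), np.float64(81.51201194823447), np.float64(61.97719426915491), np.float64(25.694980035482253), np.int32(201))
(array([451.4154668 ,   3.90937081]), np.float64(90.84176752272442), np.float64(61.83473206490673), np.float64(25.291239528608422), np.int32(205))
```

View pics/m7.png

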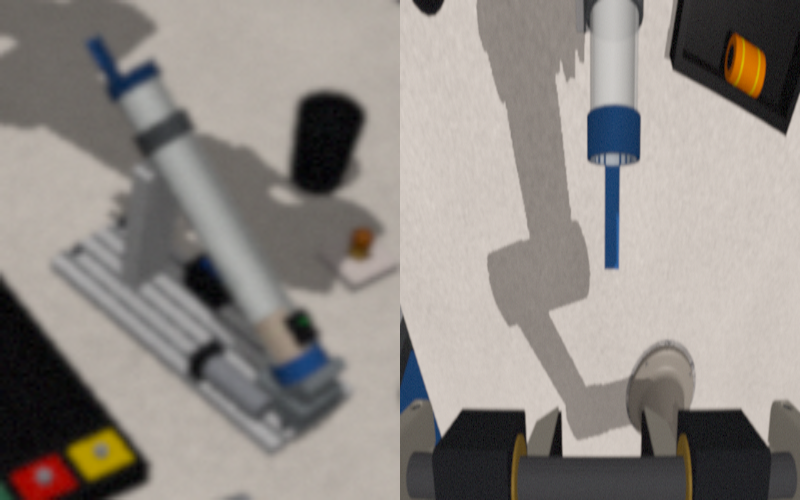

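The left panel shows the tube's low end tinted orange: the first sleeve is at the end stop, and the mouth (right panel, 612,150) is clear. Next is sleeve B.

```bash
python3 -c "
from to import *
to([540.2,3,140],down(82.3),14)"
```

```text
pos [430.4 263.5 359.1] d [ 0.1098 -0.2605 -0.2191] rv [ 26.65 -26.33  71.51] | per row [ 0.0078 -0.0186 -0.0156] [ 1.9  -1.88  5.11]
```

```bash
python3 -m creep '[{"dx":0.008,"dy":-0.02,"dz":0,"rx":1.9,"ry":-1.88,"rz":5.11},{"dx":0.008,"dy":-0.02,"dz":0,"rx":1.9,"ry":-1.88,"rz":5.11},{"dx":0.008,"dy":-0.02,"dz":-0.01,"rx":1.9,"ry":-1.88,"rz":5.11},{"dx":0.008,"dy":-0.02,"dz":-0.015,"rx":1.9,"ry":-1.88,"rz":5.11},{"dx":0.008,"dy":-0.02,"dz":-0.015,"rx":1.9,"ry":-1.88,"rz":5.11},{"dx":0.008,"dy":-0.02,"dz":-0.02,"rx":1.9,"ry":-1.88,"rz":5.11},{"dx":0.008,"dy":-0.02,"dz":-0.02,"rx":1.9,"ry":-1.88,"rz":5.11},{"dx":0.008,"dy":-0.02,"dz":-0.02,"rx":1.9,"ry":-1.88,"rz":5.11}]' 0.35
python3 -m creep '[{"dx":0.008,"dy":-0.02,"dz":-0.02,"rx":1.9,"ry":-1.88,"rz":5.11},{"dx":0.008,"dy":-0.02,"dz":-0.02,"rx":1.9,"ry":-1.88,"rz":5.11},{"dx":0.008,"dy":-0.02,"dz":-0.02,"rx":1.9,"ry":-1.88,"rz":5.11},{"dx":0.008,"dy":-0.02,"dz":-0.02,"rx":1.9,"ry":-1.88,"rz":5.11},{"dx":0.008,"dy":-0.02,"dz":-0.02,"rx":1.9,"ry":-1.88,"rz":5.11},{"dx":0.006,"dy":0,"dz":-0.02,"rx":1.9,"ry":-1.88,"rz":5.11},{"dx":0,"dy":0,"dz":0,"rx":0,"ry":0,"rz":0},{"dx":0,"dy":0,"dz":0,"rx":0,"ry":0,"rz":0}]'
python3 -c "
from to import *
to([540.2,3,140],down(82.3),2)"; python3 look.py w8
python3 - <<'E'
from fit import *
z=np.load("/tmp/w8.npz")
for s in sleeves(z["im"],z["W"]): print(s[0],s[1].round(1),[round(float(v),1) for v in s[2:]])
E
```

```text
time_s: 20.18
tool_pos: [495.8, 102.4, 257.7]
eef_rot: [0.891, 0.432, -0.137, 0.011]
force: [-0.5, -0.1, 0.0]
gripper_width: 62.2
grip_force: 0.0
time_s: 20.85
tool_pos: [540.3, 2.6, 138.0]
eef_rot: [0.755, 0.656, -0.002, -0.0]
force: [0.1, -0.1, -0.5]
gripper_width: 62.3
grip_force: 0.0
pos [540.3   2.6 138. ] d [-0.0001  0.0004  0.002 ] rv [ 0.12 -0.17  0.27] | per row [-0.0001  0.0002  0.001 ] [ 0.06 -0.08  0.13]
[540.3   2.6 138. ] [[0.139, 0.99, -0.003], [0.99, -0.139, -0.002], [-0.002, -0.003, -1.0]]
[301, 174, 45, 89] [542.5  20.8] [82.6, 58.8, 23.5, 3778.0]
[173, 208, 57, 85] [449.4  11.3] [88.4, 52.2, 23.5, 2976.0]
```

```bash
python3 -m creep '[{"dx":0,"dy":0.001,"dz":-0.03,"rx":0,"ry":0,"rz":0.3},{"dx":0,"dy":0,"dz":-0.03,"rx":0,"ry":0,"rz":0},{"dx":0,"dy":0,"dz":-0.025,"rx":0,"ry":0,"rz":0},{"dx":0,"dy":0,"dz":-0.012,"rx":0,"ry":0,"rz":0},{"dx":0,"dy":0,"dz":-0.004,"rx":0,"ry":0,"rz":0},{"dx":0,"dy":0,"dz":0,"rx":0,"ry":0,"rz":0}]'
python3 -m creep '[{"dx":0,"dy":0,"dz":0,"rx":0,"ry":0,"rz":0},{"dx":0,"dy":0,"dz":0,"rx":0,"ry":0,"rz":0},{"dx":0,"dy":0,"dz":0,"rx":0,"ry":0,"rz":0},{"dx":0,"dy":0,"dz":0,"rx":0,"ry":0,"rz":0},{"dx":0,"dy":0,"dz":0,"rx":0,"ry":0,"rz":0},{"dx":0,"dy":0,"dz":0,"rx":0,"ry":0,"rz":0},{"dx":0,"dy":0,"dz":0,"rx":0,"ry":0,"rz":0}]' -1 15
python3 -m creep '[{"dx":0,"dy":0,"dz":0.01,"rx":0,"ry":0,"rz":0},{"dx":0,"dy":0,"dz":0.025,"rx":0,"ry":0,"rz":0},{"dx":0,"dy":0,"dz":0.035,"rx":0,"ry":0,"rz":0},{"dx":0,"dy":0,"dz":0.035,"rx":0,"ry":0,"rz":0},{"dx":0,"dy":0,"dz":0.04,"rx":0,"ry":0,"rz":0},{"dx":0,"dy":0,"dz":0.04,"rx":0,"ry":0,"rz":0},{"dx":0,"dy":0,"dz":0.04,"rx":0,"ry":0,"rz":0},{"dx":0,"dy":0,"dz":0.04,"rx":0,"ry":0,"rz":0}]'
python3 -c "
from to import *
to([371.5,242.4,336.8],np.load('/tmp/ins.npz')['Rt'],14)"
```

```text
time_s: 21.4
tool_pos: [540.8, 5.2, 37.9]
eef_rot: [0.751, 0.66, -0.001, 0.001]
force: [0.7, 0.4, 0.7]
gripper_width: 62.0
grip_force: 0.0
time_s: 21.98
tool_pos: [540.5, 4.4, 38.3]
eef_rot: [0.751, 0.66, -0.0, 0.001]
force: [-1.0, 0.5, 4.1]
gripper_width: 31.6
grip_force: 15.0
time_s: 22.65
tool_pos: [539.4, 4.5, 305.4]
eef_rot: [0.751, 0.66, -0.0, 0.001]
force: [1.1, -0.6, -1.3]
gripper_width: 32.0
grip_force: 15.0
pos [539.4   4.5 305.4] d [-0.1679  0.2379  0.0314] rv [-26.66  26.21 -71.66] | per row [-0.012   0.017   0.0022] [-1.9   1.87 -5.12]
```

```bash
python3 -m creep '[{"dx":-0.012,"dy":0.017,"dz":0.006,"rx":-1.9,"ry":1.87,"rz":-5.12},{"dx":-0.012,"dy":0.017,"dz":0.006,"rx":-1.9,"ry":1.87,"rz":-5.12},{"dx":-0.012,"dy":0.017,"dz":0.006,"rx":-1.9,"ry":1.87,"rz":-5.12},{"dx":-0.012,"dy":0.017,"dz":0.006,"rx":-1.9,"ry":1.87,"rz":-5.12},{"dx":-0.012,"dy":0.017,"dz":0.006,"rx":-1.9,"ry":1.87,"rz":-5.12},{"dx":-0.012,"dy":0.017,"dz":0.002,"rx":-1.9,"ry":1.87,"rz":-5.12},{"dx":-0.012,"dy":0.017,"dz":0,"rx":-1.9,"ry":1.87,"rz":-5.12}]'
python3 -m creep '[{"dx":-0.012,"dy":0.017,"dz":0,"rx":-1.9,"ry":1.87,"rz":-5.12},{"dx":-0.012,"dy":0.017,"dz":0,"rx":-1.9,"ry":1.87,"rz":-5.12},{"dx":-0.012,"dy":0.017,"dz":0,"rx":-1.9,"ry":1.87,"rz":-5.12},{"dx":-0.012,"dy":0.017,"dz":0,"rx":-1.9,"ry":1.87,"rz":-5.12},{"dx":-0.012,"dy":0.017,"dz":0,"rx":-1.9,"ry":1.87,"rz":-5.12},{"dx":-0.012,"dy":0.017,"dz":0,"rx":-1.9,"ry":1.87,"rz":-5.12},{"dx":-0.012,"dy":0.017,"dz":0,"rx":-1.9,"ry":1.87,"rz":-5.12},{"dx":0,"dy":0,"dz":0,"rx":0,"ry":0,"rz":0}]'
python3 -m creep '[{"dx":0,"dy":0,"dz":0,"rx":0,"ry":0,"rz":0},{"dx":0,"dy":0,"dz":0,"rx":0,"ry":0,"rz":0}]'
python3 look.py w9; python3 rel.py w9; python3 -c "
from to import *
to([371.5,242.4,336.8],np.load('/tmp/ins.npz')['Rt'],1)"
```

```text
time_s: 23.23
tool_pos: [455.4, 124.4, 336.0]
eef_rot: [0.908, 0.387, -0.16, 0.013]
force: [0.3, 0.2, -1.3]
gripper_width: 31.6
grip_force: 15.0
time_s: 23.9
tool_pos: [370.7, 244.0, 334.5]
eef_rot: [0.951, 0.07, -0.301, 0.022]
force: [1.1, 0.2, -0.4]
gripper_width: 31.5
grip_force: 15.0
time_s: 24.07
tool_pos: [372.5, 241.9, 335.0]
eef_rot: [0.951, 0.072, -0.299, 0.022]
force: [0.7, -0.2, -1.1]
gripper_width: 31.2
grip_force: 15.0
[372.5 241.9 335. ] [[0.811, 0.149, -0.565], [0.123, -0.989, -0.085], [-0.572, -0.001, -0.82]]
tongue x range [ 78.4 131.4] y slope deg -12.93 z slope deg -20.87 at tip y,z [np.float64(1.1), np.float64(61.5)] width [-25.    4.1]
sleeve n 7467 front x 45.6 y0,z0 at x=0 [-0.3 15. ] slopes deg [0.32 0.22] at front [np.float64(-0.1), np.float64(15.2)]
pos [372.5 241.9 335.1] d [-0.001   0.0005  0.0017] rv [-0.07  0.13 -0.05] | per row [-0.001   0.0005  0.0017] [-0.07  0.13 -0.05]
```

```bash
python3 -m creep '[{"dx":-0.0073,"dy":0.0003,"dz":-0.008,"rx":-0.07,"ry":0.13,"rz":-0.05},{"dx":-0.0073,"dy":0.0003,"dz":-0.0079,"rx":0,"ry":0,"rz":0},{"dx":0,"dy":0,"dz":0,"rx":0,"ry":0,"rz":0},{"dx":0.0092,"dy":0.0013,"dz":-0.0065,"rx":0,"ry":0,"rz":0},{"dx":0.0092,"dy":0.0013,"dz":-0.0065,"rx":0,"ry":0,"rz":0},{"dx":0.0092,"dy":0.0013,"dz":-0.0065,"rx":0,"ry":0,"rz":0},{"dx":0.0092,"dy":0.0013,"dz":-0.0065,"rx":0,"ry":0,"rz":0},{"dx":0.0092,"dy":0.0013,"dz":-0.0065,"rx":0,"ry":0,"rz":0}]'
python3 -m creep '[{"dx":0,"dy":0,"dz":0,"rx":0,"ry":0,"rz":0},{"dx":0,"dy":0,"dz":0,"rx":0,"ry":0,"rz":0}]'
python3 look.py w10; python3 collar.py w10
python3 -c "
from to import *
to([449.6,255.9,254.1],np.load('/tmp/ins.npz')['Rt'],6)"
```

```text
time_s: 24.78
tool_pos: [405.0, 249.6, 285.2]
eef_rot: [0.951, 0.07, -0.301, 0.022]
force: [0.3, -0.3, -1.7]
gripper_width: 31.5
grip_force: 15.0
time_s: 24.95
tool_pos: [404.1, 249.5, 285.4]
eef_rot: [0.951, 0.07, -0.301, 0.022]
force: [0.3, -0.3, -0.9]
gripper_width: 31.3
grip_force: 15.0
[404.1 249.5 285.4] [[0.809, 0.146, -0.57], [0.119, -0.989, -0.085], [-0.576, 0.001, -0.817]]
5602 collar x [68.6 83.3] axis y,z [ 0.3 14. ] rms 0.63
pos [403.7 249.5 286. ] d [ 0.0459  0.0064 -0.0319] rv [ 0.04 -0.13  0.07] | per row [ 0.0076  0.0011 -0.0053] [ 0.01 -0.02  0.01]
```

```bash
python3 -m creep '[{"dx":0.0005,"dy":0,"dz":0.0007,"rx":0,"ry":0,"rz":0},{"dx":0.0091,"dy":0.0013,"dz":-0.0064,"rx":0,"ry":0,"rz":0},{"dx":0.0091,"dy":0.0013,"dz":-0.0064,"rx":0,"ry":0,"rz":0},{"dx":0.0091,"dy":0.0013,"dz":-0.0064,"rx":0,"ry":0,"rz":0},{"dx":0.0091,"dy":0.0013,"dz":-0.0064,"rx":0,"ry":0,"rz":0},{"dx":0.0091,"dy":0.0013,"dz":-0.0064,"rx":0,"ry":0,"rz":0},{"dx":0,"dy":0,"dz":0,"rx":0,"ry":0,"rz":0},{"dx":0,"dy":0,"dz":0,"rx":0,"ry":0,"rz":0}]'
python3 -m creep '[{"dx":0,"dy":0,"dz":0,"rx":0,"ry":0,"rz":0},{"dx":0,"dy":0,"dz":0,"rx":0,"ry":0,"rz":0},{"dx":0,"dy":0,"dz":0,"rx":0,"ry":0,"rz":0},{"dx":0,"dy":0,"dz":0,"rx":0,"ry":0,"rz":0},{"dx":0,"dy":0,"dz":0,"rx":0,"ry":0,"rz":0},{"dx":0,"dy":0,"dz":0,"rx":0,"ry":0,"rz":0},{"dx":0,"dy":0,"dz":0,"rx":0,"ry":0,"rz":0},{"dx":0,"dy":0,"dz":0,"rx":0,"ry":0,"rz":0}]' 0.35
```

```text
time_s: 25.67
tool_pos: [450.2, 256.0, 253.9]
eef_rot: [0.951, 0.07, -0.301, 0.022]
force: [-0.3, -0.4, 0.8]
gripper_width: 31.4
grip_force: 15.0
time_s: 26.33
tool_pos: [449.6, 256.0, 255.1]
eef_rot: [0.951, 0.07, -0.3, 0.022]
force: [0.7, -0.4, 0.2]
gripper_width: 62.0
grip_force: 0.0
```

```bash
python3 -m creep '[{"dx":0.0057,"dy":0.0008,"dz":0.0082,"rx":0,"ry":0,"rz":0},{"dx":0.0114,"dy":0.0017,"dz":0.0164,"rx":0,"ry":0,"rz":0},{"dx":0.017,"dy":0.0025,"dz":0.0245,"rx":0,"ry":0,"rz":0},{"dx":0.017,"dy":0.0025,"dz":0.0245,"rx":0,"ry":0,"rz":0},{"dx":-0.01,"dy":0,"dz":0.02,"rx":0,"ry":0,"rz":0},{"dx":-0.02,"dy":0,"dz":0.01,"rx":0,"ry":0,"rz":0},{"dx":0,"dy":0,"dz":0,"rx":0,"ry":0,"rz":0},{"dx":0,"dy":0,"dz":0,"rx":0,"ry":0,"rz":0}]' 1
python3 -c "
from to import *
to([452,7.5,140],down(-1.6),10)"
python3 look.py w11
python3 - <<'E'
from h import *
im,d=read_camera("scene");a=cv2.resize(im[130:280,340:460],(400,500),interpolation=cv2.INTER_CUBIC)
z=np.load("/tmp/w11.npz")["im"]
save("m11",np.hstack([a,cv2.resize(z[:330],(400,500))]))
E
```

```text
time_s: 27.0
tool_pos: [470.4, 263.7, 359.4]
eef_rot: [0.951, 0.07, -0.3, 0.022]
force: [0.6, -1.2, 0.6]
gripper_width: 91.8
grip_force: 0.0
pos [470.4 263.7 359.4] d [-0.0184 -0.2562 -0.2194] rv [  2.1  -34.96  -9.75] | per row [-0.0018 -0.0256 -0.0219] [ 0.21 -3.5  -0.98]
[470.4 263.7 359.4] [[0.81, 0.147, -0.567], [0.121, -0.989, -0.084], [-0.573, 0.0, -0.819]]
```

View pics/m11.png

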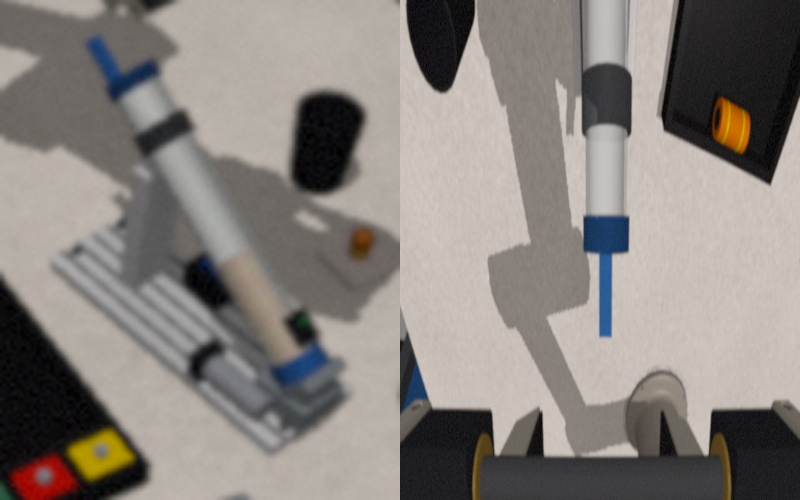

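The tinted part of the tube is now twice as long (left panel, 240-380): two sleeves are seated. The last one lies by the tray wall, so I take it by its ends and shift it to the middle.

```bash
python3 -m creep '[{"dx":-0.002,"dy":-0.026,"dz":0,"rx":0.21,"ry":-3.5,"rz":-1},{"dx":-0.002,"dy":-0.026,"dz":-0.01,"rx":0.21,"ry":-3.5,"rz":-1},{"dx":-0.002,"dy":-0.026,"dz":-0.02,"rx":0.21,"ry":-3.5,"rz":-1},{"dx":-0.002,"dy":-0.026,"dz":-0.025,"rx":0.21,"ry":-3.5,"rz":-1},{"dx":-0.002,"dy":-0.026,"dz":-0.025,"rx":0.21,"ry":-3.5,"rz":-1},{"dx":-0.002,"dy":-0.026,"dz":-0.025,"rx":0.21,"ry":-3.5,"rz":-1},{"dx":-0.002,"dy":-0.026,"dz":-0.025,"rx":0.21,"ry":-3.5,"rz":-1},{"dx":-0.002,"dy":-0.026,"dz":-0.025,"rx":0.21,"ry":-3.5,"rz":-1}]' 1
python3 -m creep '[{"dx":-0.001,"dy":-0.026,"dz":-0.025,"rx":0.21,"ry":-3.5,"rz":-0.9},{"dx":-0.001,"dy":-0.022,"dz":-0.03,"rx":0.21,"ry":-3.5,"rz":-0.9},{"dx":0,"dy":0,"dz":0,"rx":0,"ry":0,"rz":0},{"dx":0,"dy":0,"dz":0,"rx":0,"ry":0,"rz":0},{"dx":0,"dy":0,"dz":0,"rx":0,"ry":0,"rz":0}]'
python3 look.py w12
python3 - <<'E'
from to import *
from fit import sleeves
im,d=read_camera("top")
for s in sleeves(im,cloud("top",d)): print(s[1],s[2:])
z=np.load("/tmp/w12.npz")
for s in sleeves(z["im"],z["W"]): print("w",s[1],s[2:])
to([452,7.5,38],down(-1.6),1)
E
```

```text
time_s: 27.77
tool_pos: [454.4, 54.1, 202.0]
eef_rot: [0.998, 0.001, -0.06, 0.004]
force: [0.8, -0.1, 0.5]
gripper_width: 91.9
grip_force: 0.0
time_s: 28.18
tool_pos: [453.5, 7.4, 148.9]
eef_rot: [1.0, -0.015, -0.001, -0.001]
force: [0.6, 0.7, 0.8]
gripper_width: 91.9
grip_force: 0.0
[453.5   7.4 148.9] [[1.0, -0.03, -0.001], [-0.03, -1.0, 0.001], [-0.001, -0.001, -1.0]]
w [449.45385642   7.07158574] (np.float64(88.27004211991314), np.float64(58.70930495656384), np.float64(23.6076791769051), np.int32(3389))
pos [454.1   8.  149.5] d [-0.0021 -0.0005 -0.1115] rv [-0.06  0.04  0.01] | per row [-0.0021 -0.0005 -0.1115] [-0.06  0.04  0.01]
```

```bash
python3 -m creep '[{"dx":0,"dy":-0.001,"dz":-0.04,"rx":0,"ry":0,"rz":0},{"dx":0,"dy":0,"dz":-0.035,"rx":0,"ry":0,"rz":0},{"dx":0,"dy":0,"dz":-0.02,"rx":0,"ry":0,"rz":0},{"dx":0,"dy":0,"dz":-0.012,"rx":0,"ry":0,"rz":0},{"dx":0,"dy":0,"dz":-0.004,"rx":0,"ry":0,"rz":0},{"dx":0,"dy":0,"dz":0,"rx":0,"ry":0,"rz":0}]'
python3 -m creep '[{"dx":0,"dy":0,"dz":0,"rx":0,"ry":0,"rz":0},{"dx":0,"dy":0,"dz":0,"rx":0,"ry":0,"rz":0},{"dx":0,"dy":0,"dz":0,"rx":0,"ry":0,"rz":0},{"dx":0,"dy":0,"dz":0,"rx":0,"ry":0,"rz":0},{"dx":0,"dy":0,"dz":0,"rx":0,"ry":0,"rz":0},{"dx":0,"dy":0,"dz":0,"rx":0,"ry":0,"rz":0}]' -1 12
python3 -m creep '[{"dx":0,"dy":0,"dz":0.008,"rx":0,"ry":0,"rz":0},{"dx":0.01,"dy":0,"dz":0,"rx":0,"ry":0,"rz":0},{"dx":0.025,"dy":0,"dz":0,"rx":0,"ry":0,"rz":0},{"dx":0.025,"dy":0,"dz":0,"rx":0,"ry":0,"rz":0},{"dx":0.015,"dy":0,"dz":0,"rx":0,"ry":0,"rz":0},{"dx":0,"dy":0,"dz":0,"rx":0,"ry":0,"rz":0},{"dx":0,"dy":0,"dz":-0.004,"rx":0,"ry":0,"rz":0},{"dx":0,"dy":0,"dz":-0.004,"rx":0,"ry":0,"rz":0}]'
python3 -m creep '[{"dx":0,"dy":0,"dz":0,"rx":0,"ry":0,"rz":0},{"dx":0,"dy":0,"dz":0,"rx":0,"ry":0,"rz":0},{"dx":0,"dy":0,"dz":0,"rx":0,"ry":0,"rz":0},{"dx":0,"dy":0,"dz":0,"rx":0,"ry":0,"rz":0},{"dx":0,"dy":0,"dz":0.02,"rx":0,"ry":0,"rz":0},{"dx":-0.02,"dy":0,"dz":0.035,"rx":0,"ry":0,"rz":0},{"dx":-0.02,"dy":0,"dz":0.035,"rx":0,"ry":0,"rz":0},{"dx":0,"dy":0,"dz":0,"rx":0,"ry":0,"rz":0}]' 1
python3 -m creep '[{"dx":0,"dy":0,"dz":0,"rx":0,"ry":0,"rz":0},{"dx":0,"dy":0,"dz":0,"rx":0,"ry":0,"rz":0}]'
python3 look.py w13
python3 - <<'E'
from to import *
from fit import sleeves
z=np.load("/tmp/w13.npz")
for s in sleeves(z["im"],z["W"]): 
    a=np.radians(s[2]); u=np.array([np.cos(a),np.sin(a)]);g=s[1]-17*u
    print("w",s[1],s[2:]);to([*g,120],down(s[2]),12)
E
```

```text
time_s: 28.78
tool_pos: [453.2, 7.1, 37.3]
eef_rot: [1.0, -0.014, -0.001, -0.001]
force: [0.1, -0.5, -0.7]
gripper_width: 91.8
grip_force: 0.0
time_s: 29.28
tool_pos: [453.0, 6.5, 38.0]
eef_rot: [1.0, -0.015, -0.0, -0.001]
force: [-1.0, 0.5, 3.6]
gripper_width: 60.1
grip_force: 12.0
time_s: 29.95
tool_pos: [526.6, 6.7, 37.5]
eef_rot: [1.0, -0.015, -0.001, -0.001]
force: [-0.6, -0.6, 16.0]
gripper_width: 60.1
grip_force: 12.0
time_s: 30.62
tool_pos: [487.4, 6.5, 132.9]
eef_rot: [1.0, -0.014, 0.003, -0.0]
force: [1.8, -0.2, 0.4]
gripper_width: 91.6
grip_force: 0.0
time_s: 30.78
tool_pos: [487.7, 6.5, 127.6]
eef_rot: [1.0, -0.015, -0.0, -0.001]
force: [-0.5, -0.2, -0.6]
gripper_width: 92.2
grip_force: 0.0
[487.7   6.5 127.6] [[1.0, -0.029, -0.0], [-0.029, -1.0, 0.001], [-0.001, -0.001, -1.0]]
w [523.20729331   6.80017685] (np.float64(88.27571460070409), np.float64(58.32003765653285), np.float64(23.48886029536602), np.int32(4293))
pos [487.6   6.5 127. ] d [ 0.0351 -0.0167 -0.007 ] rv [ 3.000e-02 -1.400e-01  8.995e+01] | per row [ 0.0029 -0.0014 -0.0006] [ 0.   -0.01  7.5 ]
```

Rotate by 90° and move over the −y end of the sleeve.

```bash
python3 -m creep '[{"dx":0.003,"dy":-0.0013,"dz":0,"rx":0,"ry":0,"rz":6.92},{"dx":0.003,"dy":-0.0013,"dz":0,"rx":0,"ry":0,"rz":6.92},{"dx":0.003,"dy":-0.0013,"dz":0,"rx":0,"ry":0,"rz":6.92},{"dx":0.003,"dy":-0.0013,"dz":0,"rx":0,"ry":0,"rz":6.92},{"dx":0.003,"dy":-0.0013,"dz":0,"rx":0,"ry":0,"rz":6.92},{"dx":0.003,"dy":-0.0013,"dz":0,"rx":0,"ry":0,"rz":6.92},{"dx":0.003,"dy":-0.0013,"dz":0,"rx":0,"ry":0,"rz":6.92},{"dx":0.003,"dy":-0.0013,"dz":0,"rx":0,"ry":0,"rz":6.92}]' 0.35
python3 -m creep '[{"dx":0.003,"dy":-0.0013,"dz":0,"rx":0,"ry":0,"rz":6.92},{"dx":0.003,"dy":-0.0013,"dz":0,"rx":0,"ry":0,"rz":6.92},{"dx":0.003,"dy":-0.0013,"dz":0,"rx":0,"ry":0,"rz":6.92},{"dx":0.002,"dy":-0.0013,"dz":0,"rx":0,"ry":0,"rz":6.92},{"dx":0,"dy":0,"dz":0,"rx":0,"ry":0,"rz":6.92},{"dx":0,"dy":0,"dz":0,"rx":0,"ry":0,"rz":0},{"dx":0,"dy":0,"dz":0,"rx":0,"ry":0,"rz":0},{"dx":0,"dy":0,"dz":0,"rx":0,"ry":0,"rz":0}]'
python3 look.py w14
python3 - <<'E'
from to import *
from fit import sleeves
z=np.load("/tmp/w14.npz")
for s in sleeves(z["im"],z["W"]): 
    a=np.radians(s[2]); u=np.array([np.cos(a),np.sin(a)]);g=s[1]-17*u
    print("w",s[1],s[2:]);to([*g,38],down(s[2]),1)
E
```

```text
time_s: 31.5
tool_pos: [511.6, -3.9, 125.8]
eef_rot: [0.891, 0.454, -0.002, -0.001]
force: [-0.3, 0.4, 0.2]
gripper_width: 62.0
grip_force: 0.0
time_s: 32.17
tool_pos: [522.5, -9.0, 126.7]
eef_rot: [0.719, 0.695, -0.001, -0.001]
force: [0.4, -0.1, -0.7]
gripper_width: 62.1
grip_force: 0.0
[522.5  -9.  126.7] [[0.033, 0.999, -0.003], [0.999, -0.033, -0.001], [-0.001, -0.003, -1.0]]
w [523.45416427   7.60561251] (np.float64(88.37728210107092), np.float64(58.75867582031591), np.float64(23.424073590763182), np.int32(4056))
pos [522.6  -9.  127. ] d [ 0.0004 -0.0004 -0.089 ] rv [ 0.05 -0.13  0.25] | per row [ 0.0004 -0.0004 -0.089 ] [ 0.05 -0.13  0.25]
```

```bash
python3 -m creep '[{"dx":0,"dy":0,"dz":-0.035,"rx":0,"ry":0,"rz":0.2},{"dx":0,"dy":0,"dz":-0.03,"rx":0,"ry":0,"rz":0},{"dx":0,"dy":0,"dz":-0.015,"rx":0,"ry":0,"rz":0},{"dx":0,"dy":0,"dz":-0.007,"rx":0,"ry":0,"rz":0},{"dx":0,"dy":0,"dz":-0.002,"rx":0,"ry":0,"rz":0},{"dx":0,"dy":0,"dz":0,"rx":0,"ry":0,"rz":0}]'
python3 -m creep '[{"dx":0,"dy":0,"dz":0,"rx":0,"ry":0,"rz":0},{"dx":0,"dy":0,"dz":0,"rx":0,"ry":0,"rz":0},{"dx":0,"dy":0,"dz":0,"rx":0,"ry":0,"rz":0},{"dx":0,"dy":0,"dz":0,"rx":0,"ry":0,"rz":0},{"dx":0,"dy":0,"dz":0,"rx":0,"ry":0,"rz":0},{"dx":0,"dy":0,"dz":0,"rx":0,"ry":0,"rz":0},{"dx":0,"dy":0,"dz":0,"rx":0,"ry":0,"rz":0}]' -1 15
python3 -m creep '[{"dx":0,"dy":0,"dz":0.01,"rx":0,"ry":0,"rz":0},{"dx":0,"dy":0,"dz":0.025,"rx":0,"ry":0,"rz":0},{"dx":0,"dy":0,"dz":0.035,"rx":0,"ry":0,"rz":0},{"dx":0,"dy":0,"dz":0.035,"rx":0,"ry":0,"rz":0},{"dx":0,"dy":0,"dz":0.04,"rx":0,"ry":0,"rz":0},{"dx":0,"dy":0,"dz":0.04,"rx":0,"ry":0,"rz":0},{"dx":0,"dy":0,"dz":0.04,"rx":0,"ry":0,"rz":0},{"dx":0,"dy":0,"dz":0.04,"rx":0,"ry":0,"rz":0}]'
python3 -c "
from to import *
to([371.5,242.4,336.8],np.load('/tmp/ins.npz')['Rt'],14)"
```

```text
time_s: 32.72
tool_pos: [523.0, -9.1, 38.7]
eef_rot: [0.717, 0.697, -0.001, -0.0]
force: [0.3, -0.4, 0.3]
gripper_width: 62.2
grip_force: 0.0
time_s: 33.3
tool_pos: [523.0, -9.1, 39.0]
eef_rot: [0.716, 0.698, -0.001, 0.0]
force: [0.2, 0.4, 3.0]
gripper_width: 31.7
grip_force: 15.0
time_s: 33.97
tool_pos: [521.8, -8.9, 306.3]
eef_rot: [0.716, 0.698, -0.001, 0.0]
force: [1.5, 0.6, -0.0]
gripper_width: 31.2
grip_force: 15.0
pos [521.8  -8.9 306.3] d [-0.1503  0.2513  0.0305] rv [-28.39  25.05 -77.31] | per row [-0.0107  0.0179  0.0022] [-2.03  1.79 -5.52]
```

```bash
python3 -m creep '[{"dx":-0.0107,"dy":0.018,"dz":0.006,"rx":-2.03,"ry":1.79,"rz":-5.52},{"dx":-0.0107,"dy":0.018,"dz":0.006,"rx":-2.03,"ry":1.79,"rz":-5.52},{"dx":-0.0107,"dy":0.018,"dz":0.006,"rx":-2.03,"ry":1.79,"rz":-5.52},{"dx":-0.0107,"dy":0.018,"dz":0.006,"rx":-2.03,"ry":1.79,"rz":-5.52},{"dx":-0.0107,"dy":0.018,"dz":0.006,"rx":-2.03,"ry":1.79,"rz":-5.52},{"dx":-0.0107,"dy":0.018,"dz":0,"rx":-2.03,"ry":1.79,"rz":-5.52},{"dx":-0.0107,"dy":0.018,"dz":0,"rx":-2.03,"ry":1.79,"rz":-5.52}]'
python3 -m creep '[{"dx":-0.0107,"dy":0.018,"dz":0,"rx":-2.03,"ry":1.79,"rz":-5.52},{"dx":-0.0107,"dy":0.018,"dz":0,"rx":-2.03,"ry":1.79,"rz":-5.52},{"dx":-0.0107,"dy":0.018,"dz":0,"rx":-2.03,"ry":1.79,"rz":-5.52},{"dx":-0.0107,"dy":0.018,"dz":0,"rx":-2.03,"ry":1.79,"rz":-5.52},{"dx":-0.0107,"dy":0.018,"dz":0,"rx":-2.03,"ry":1.79,"rz":-5.52},{"dx":-0.0107,"dy":0.018,"dz":0,"rx":-2.03,"ry":1.79,"rz":-5.52},{"dx":-0.0107,"dy":0.018,"dz":0,"rx":-2.03,"ry":1.79,"rz":-5.52},{"dx":0,"dy":0,"dz":0,"rx":0,"ry":0,"rz":0}]'
python3 -m creep '[{"dx":0,"dy":0,"dz":0,"rx":0,"ry":0,"rz":0},{"dx":0,"dy":0,"dz":0,"rx":0,"ry":0,"rz":0}]'
python3 look.py w15; python3 rel.py w15; python3 -c "
from to import *
to([358.2,242.6,318.9],np.load('/tmp/ins.npz')['Rt'],1)"
```

```text
time_s: 34.55
tool_pos: [446.9, 118.0, 334.7]
eef_rot: [0.897, 0.411, -0.162, 0.013]
force: [0.9, 0.3, -1.3]
gripper_width: 31.3
grip_force: 15.0
time_s: 35.22
tool_pos: [371.6, 244.7, 333.4]
eef_rot: [0.951, 0.07, -0.302, 0.022]
force: [-0.0, 0.3, -0.9]
gripper_width: 31.6
grip_force: 15.0
time_s: 35.38
tool_pos: [373.1, 242.4, 333.9]
eef_rot: [0.951, 0.072, -0.299, 0.022]
force: [-0.7, -0.0, 0.5]
gripper_width: 31.3
grip_force: 15.0
[373.1 242.4 333.9] [[0.81, 0.15, -0.566], [0.123, -0.989, -0.086], [-0.573, -0.001, -0.82]]
tongue x range [ 77.8 130. ] y slope deg -0.63 z slope deg -37.16 at tip y,z [np.float64(-2.1), np.float64(66.7)] width [-24.2  20.4]
sleeve n 7438 front x 45.7 y0,z0 at x=0 [-0.3 15.8] slopes deg [0.37 0.24] at front [np.float64(-0.0), np.float64(16.0)]
pos [373.2 242.4 334. ] d [-0.015   0.0002 -0.0151] rv [-0.03  0.04 -0.09] | per row [-0.015   0.0002 -0.0151] [-0.03  0.04 -0.09]
```

```bash
python3 -m creep '[{"dx":-0.0072,"dy":0.0001,"dz":-0.0072,"rx":0,"ry":0,"rz":0},{"dx":-0.0072,"dy":0.0001,"dz":-0.0072,"rx":0,"ry":0,"rz":0},{"dx":0,"dy":0,"dz":0,"rx":0,"ry":0,"rz":0},{"dx":0.0092,"dy":0.0013,"dz":-0.0065,"rx":0,"ry":0,"rz":0},{"dx":0.0092,"dy":0.0013,"dz":-0.0065,"rx":0,"ry":0,"rz":0},{"dx":0.0092,"dy":0.0013,"dz":-0.0065,"rx":0,"ry":0,"rz":0},{"dx":0.0092,"dy":0.0013,"dz":-0.0065,"rx":0,"ry":0,"rz":0},{"dx":0.0092,"dy":0.0013,"dz":-0.0065,"rx":0,"ry":0,"rz":0}]'
python3 -m creep '[{"dx":0,"dy":0,"dz":0,"rx":0,"ry":0,"rz":0},{"dx":0,"dy":0,"dz":0,"rx":0,"ry":0,"rz":0}]'
python3 look.py w16; python3 collar.py w16
python3 -c "
from to import *
to([450,255.9,254.5],np.load('/tmp/ins.npz')['Rt'],5)"
```

```text
time_s: 36.1
tool_pos: [405.9, 249.6, 285.6]
eef_rot: [0.951, 0.071, -0.3, 0.022]
force: [0.3, 0.3, -0.7]
gripper_width: 31.5
grip_force: 15.0
time_s: 36.27
tool_pos: [405.0, 249.6, 285.8]
eef_rot: [0.951, 0.071, -0.301, 0.022]
force: [-0.9, 0.3, -1.0]
gripper_width: 31.8
grip_force: 15.0
[405.  249.6 285.8] [[0.809, 0.148, -0.569], [0.121, -0.989, -0.085], [-0.575, 0.0, -0.818]]
5495 collar x [68.2 82.8] axis y,z [ 0.4 14.8] rms 0.62
pos [404.7 249.6 286.4] d [ 0.0453  0.0063 -0.0319] rv [ 0.01 -0.09 -0.02] | per row [ 0.0091  0.0013 -0.0064] [ 0.   -0.02 -0.  ]
```

```bash
python3 -m creep '[{"dx":0.0005,"dy":0,"dz":0.0007,"rx":0,"ry":0,"rz":0},{"dx":0.009,"dy":0.0013,"dz":-0.0064,"rx":0,"ry":0,"rz":0},{"dx":0.009,"dy":0.0013,"dz":-0.0064,"rx":0,"ry":0,"rz":0},{"dx":0.009,"dy":0.0013,"dz":-0.0064,"rx":0,"ry":0,"rz":0},{"dx":0.009,"dy":0.0013,"dz":-0.0064,"rx":0,"ry":0,"rz":0},{"dx":0.009,"dy":0.0013,"dz":-0.0064,"rx":0,"ry":0,"rz":0},{"dx":0,"dy":0,"dz":0,"rx":0,"ry":0,"rz":0},{"dx":0,"dy":0,"dz":0,"rx":0,"ry":0,"rz":0}]'
python3 -m creep '[{"dx":0,"dy":0,"dz":0,"rx":0,"ry":0,"rz":0},{"dx":0,"dy":0,"dz":0,"rx":0,"ry":0,"rz":0},{"dx":0,"dy":0,"dz":0,"rx":0,"ry":0,"rz":0},{"dx":0,"dy":0,"dz":0,"rx":0,"ry":0,"rz":0},{"dx":0,"dy":0,"dz":0,"rx":0,"ry":0,"rz":0},{"dx":0,"dy":0,"dz":0,"rx":0,"ry":0,"rz":0},{"dx":0,"dy":0,"dz":0,"rx":0,"ry":0,"rz":0},{"dx":0,"dy":0,"dz":0,"rx":0,"ry":0,"rz":0}]' 0.35
python3 -m creep '[{"dx":0.0057,"dy":0.0008,"dz":0.0082,"rx":0,"ry":0,"rz":0},{"dx":0.0114,"dy":0.0017,"dz":0.0164,"rx":0,"ry":0,"rz":0},{"dx":0.017,"dy":0.0025,"dz":0.0245,"rx":0,"ry":0,"rz":0},{"dx":0.017,"dy":0.0025,"dz":0.0245,"rx":0,"ry":0,"rz":0},{"dx":-0.01,"dy":-0.01,"dz":0.02,"rx":0,"ry":0,"rz":0},{"dx":-0.02,"dy":-0.03,"dz":0.01,"rx":0,"ry":0,"rz":0},{"dx":-0.02,"dy":-0.03,"dz":0,"rx":0,"ry":0,"rz":0},{"dx":0,"dy":0,"dz":0,"rx":0,"ry":0,"rz":0}]'
python3 - <<'E'
from h import *
im,d=read_camera("scene");a=cv2.resize(im[130:280,340:460],(400,500),interpolation=cv2.INTER_CUBIC)
save("m17",np.hstack([a,cv2.resize(im[180:380,120:340],(400,500))]))
E
```

```text
time_s: 36.98
tool_pos: [450.7, 256.1, 254.3]
eef_rot: [0.951, 0.071, -0.301, 0.022]
force: [-0.5, -0.7, -0.3]
gripper_width: 31.5
grip_force: 15.0
time_s: 37.65
tool_pos: [450.0, 256.1, 255.5]
eef_rot: [0.951, 0.071, -0.3, 0.022]
force: [0.5, 0.9, 0.6]
gripper_width: 61.8
grip_force: 0.0
time_s: 38.32
tool_pos: [447.8, 190.0, 359.7]
eef_rot: [0.95, 0.069, -0.302, 0.023]
force: [-0.8, -0.1, 0.5]
gripper_width: 61.6
grip_force: 0.0
```

View pics/m17.png

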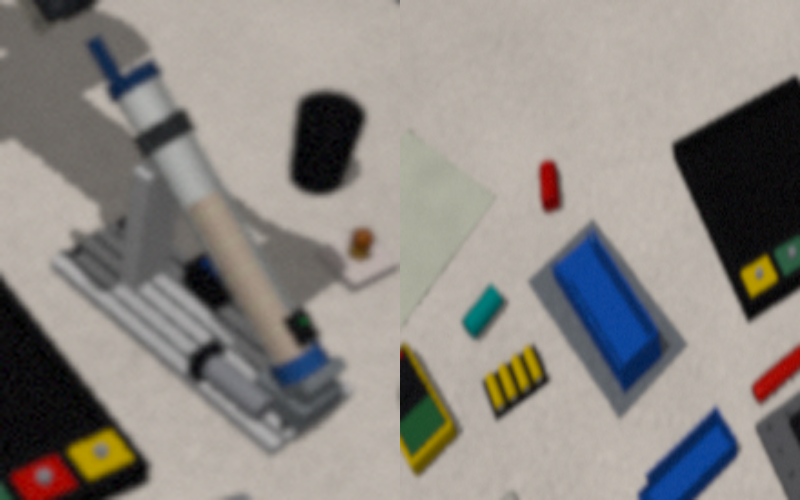

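Three sleeves now fill the low end of the tube without a gap (left panel, 195-375). The empty bin stands upright on its mat, the tray is empty, and the bystanders have not moved.

```bash
python3 -c "
from workcell import sign_off; print(sign_off())"
```

```text
the job is handed in; nothing more can be done
None
```

I handed the job in at about 38 s on the robot's clock: all three sleeves that were present are stacked end to end in the tube against the end stop, and the empty bin stands upright on its mat.

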